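# Dip the reservoir and present the gauge rod at the reading board

## Task

Check the reservoir's level: first lift the white reading board out of its rack and hang it by its handle on the hook of the stand, and let go of it. Then take the gauge rod from its cradle, push it down the slanted guide tube until its collar stops against the mouth, draw it right out again, and hold it level with its tip close in front of the hanging board's white face, tip within the outline of the face and not touching the board or anything else. Finish while still holding the rod there, with the board hanging still; leave the flask, beaker and bottle where they stand.

Things in the scene. Friction and masses are not known exactly. Their poses are not given: they have to be found in the camera images.
- board_bar (a point): Centre of the top bar (the handle) of the loose white reading board, 8 mm thick (its x), 110 wide (its y), 158 tall (its z up). From the top: bar 28 tall, then a window 60 wide and 40 tall, then the card face, 90 tall. Front and back are alike. Mass about 0.15 kg. It stands in its rack with its lower edge 12 mm above the bench. Grip the bar across its 8 mm from above. Axes as the board's.
- board_card (a point): Centre of the board's card face (110 by 90 mm, mid-thickness), 99 mm below point board_bar; axes: x through the thickness, y along the width, z up to the handle.
- board: The reading board; same point and axes as point board_card.
- rack: Fixed grey rack that the board stands in at the start: base 90 by 140 by 12 mm, slot 11 mm wide along its y between two walls that rise to 38 mm above the bench. Origin at the centre of its underside.
- hook_stand: Fixed steel stand: post 14 mm thick, 260 mm tall, on a 100 mm square base. Origin under the post. From the post a round arm 8 mm thick runs level along the stand's -x, its axis 250 mm above the bench, and ends 85 mm out in an upturned end.
- hook_end (a point): End of the hook's arm, on its axis, 85 mm out from the post and 250 mm above the bench, where the arm turns up; the upturned end's top is 16 mm above this point. Axes as the stand's (-x points outward from the post).
- rod_grip (a point): Centre of the handle of the loose gauge rod, on the rod's axis. x axis along the rod, -x towards the tip; z up as it lies. Handle 90 mm long, 14 wide (y), 22 tall (z), black. Then towards the tip a disc collar 40 mm across, 8 thick, then a round steel rod 10 mm thick, 130 mm long. Mass about 0.13 kg. Lies level in its cradle, axis 75 mm above the bench; grip the handle's middle across its 14 mm from above.
- rod_collar (a point): Centre of the collar's face that looks to the tip, 53 mm from rod_grip on the rod's axis; axes as rod_grip.
- rod_tip (a point): The rounded tip of the rod, 183 mm from rod_grip, 130 mm from the collar's face; axes as rod_grip.
- rod: The gauge rod; same point and axes as point rod_grip.
- cradle: Fixed grey cradle: base 230 by 60 by 12 mm and two open-topped forks 10 mm thick, up to 79 mm above the bench; one holds the rod 150 mm from rod_grip, the other the handle's outer end (38 mm from rod_grip, away from the tip). Origin on the bench right under the handle's centre as the rod lies at the start.
- guide_tube: Fixed steel guide tube on the reservoir. Origin at the centre of its mouth, 140 mm above the bench; z axis points out of the mouth along the tube, away from the reservoir and up at 40 degrees above level; y level. Bore 18 mm, widening over the last 20 mm to 28 mm at the mouth, outside 36 mm at the mouth; deeper than the rod (150 mm). The collar cannot enter.
- tank: Fixed steel reservoir box, 130 (x) by 180 (y) by 136 mm tall, with a cap 20 mm in radius standing to 146 mm; origin on the bench under it, 85 mm behind its +x face and 45 mm from its back. The guide tube leaves its +x face; the mouth is 120 mm from the origin along x.
- flask: glass conical flask, 72 mm across, 108 mm tall; bystander, origin at the centre of its underside
- reagent: amber bottle with black cap, 60 mm across, 140 mm tall; bystander, origin at the centre of its underside
- beaker: glass beaker, 64 mm across, 70 mm tall; bystander, origin at the centre of its underside
There are look-alikes about, which are no part of the job. Of the things that look like the board, the smaller one is meant.

How it is judged (in metres and radians):
On the way, in this order (a step that is already met when the one before it is completed fails the run):
1. the board hangs on the hook, let go and still (contact force between board and hook_stand above 0.4 N and height (world z) of board_card above 0.13 m and contact force between the fingers and board below 0.1 N and linear speed of board below 0.05 m/s), for 0.3 s.
2. the rod is in the guide tube with its collar against the mouth (z of rod_collar in the frame of guide_tube below 0.003 m and distance between rod_collar and guide_tube below 0.012 m and angle between the x axis of rod_grip and the z axis of guide_tube, either way round below 0.12 rad), for 0.1 s.
3. the rod is drawn right out of the tube (z of rod_tip in the frame of guide_tube above 0.01 m), for 0.1 s.
At the end, for the whole second after the job is handed in: Board hanging free on the hook, still, card centre over 130 mm up; rod still in the fingers, level within 0.12 rad, touching nothing else; its tip within 70 mm of the card's plane (either face), 55 mm sideways and 45 mm vertically of the card's centre (all of step 1 and x of rod_tip in the frame of board_card between -0.07 and 0.07 m and y of rod_tip in the frame of board_card between -0.055 and 0.055 m and z of rod_tip in the frame of board_card between -0.045 and 0.045 m and angle between rod_grip's own x axis and vertical between 1.4508 and 1.6908 rad and contact force between the fingers and rod above 1 N and contact force between rod and board below 0.1 N and contact force between rod and hook_stand below 0.1 N and contact force between rod and tank below 0.1 N and contact force between rod and cradle below 0.1 N and linear speed of rod below 0.02 m/s); the arm keeps its last pose, push and grip.
It fails at once if the flask is moved more than 30 mm (distance of flask from where it was at the start of the episode above 0.03 m).
It fails at once if the reagent is moved more than 30 mm (distance of reagent from where it was at the start of the episode above 0.03 m).
It fails at once if the beaker is moved more than 30 mm (distance of beaker from where it was at the start of the episode above 0.03 m).
It also fails if it takes over 64 s, if anything falls off the work surface, if the arm or the gripper's body presses on something with over 40 N, if the wrist force passes 120 N, or if a joint passes its speed limit or range.

## Robot

A 6-joint arm with a two-finger parallel gripper is mounted at the origin on the work surface. World frame = base frame: x ahead of the robot, y to its left, z up, the work surface at z = 0. Lengths are in mm, angles in rad, forces in N, time in s.
With the tool pointing down it reaches from about 250 to 800 mm from the base axis. Payload 3.9 kg.
Tool frame: the origin (TCP) lies midway between the tips of the shut fingers; the grasp point (between the pads) lies 19 mm behind it; z points along the fingers, y is the direction in which the jaws open and shut (so a half turn about z gives the same grasp; the last joint's range is limited). The gripper opens to 85 mm and grips with 20 to 120 N. Pads are 22 mm wide; open, the fingers measure 114 mm over their backs; the gripper's body (76 mm by 85 mm) begins 54 mm behind the grasp point. The pads swing forward as they close: fully open they stand 13 mm farther back than shut.
Start: joints at [1.211, 0.26, -0.138, 1.173, 0, 1.571], TCP at [184.841, 491.375, 231.304] pointing down, gripper open.
Joint ranges: [-2.78, 2.78], [-0.83, 1.72], [-1.28, 1.37], [-1.9, 2.12], [-1.57, 1.48], [-3.14, 3.14]. Speed limits (rad/s): [2.57, 2.57, 3.14, 3.14, 3.14, 3.14].

## Interface

Orientations are given as a rotation vector (axis times angle).
In Python, from cell import manip gives the robot as it stands.
- The arm moves only by the tool jog_arm, never from a script. Its argument "deltas" is a list of rows, each a list of 7 numbers: the finger opening in cm, from 0 to 8.54, then the shift along the world's x, y, z in cm, then the turn, a rotation vector about the world's x, y, z in units of 8 degrees (1.0 is 8 degrees). In form: [[hand, dx, dy, dz, wx, wy, wz], ...]. A call has 1 to 8 rows; each row is the pose to reach, as a shift and turn from the pose commanded when the call began; what a row does not reach only later rows make up. A row lasts 1/8 s, in which the tool goes at most 62.5 mm and 10.7 degrees, less where a joint would pass 70% of its speed; a pose out of reach is approached as far as the arm can. A call with a gripper value outside its range is refused whole. The fingers move at their own pace and stop on an object; "force" is the grip in N (left out, the last holds). Time passes only in rows, so rows that repeat a pose let the fingers close. It gives the time, the measured TCP pose, the force and the opening at its end, in the units of the state.
- manip.sense(): the state, without advancing time (a new reading comes with each control period).
- manip.snapshot(name): name is "side" or "top" or "wrist"; returns a dict with "color" (384x512x3 uint8, red, green, blue), "K" (3x3 intrinsics, pixels), "origin" and "attitude" of the camera in the world. Camera axes: x right, y down, z forward; pixel columns grow to the right and rows downward; lengths in mm; the calibration is good to about 2 mm. A picture is of the moment at which its call begins. There is no depth.
- manip.hand_in(): hands the job in, once; it reports no verdict.
The state is a dict: "time": time; "qpos": joint angles; "joint_velocities": joint speeds; "tau": joint torques, N m; "ee_pos": TCP position; "orientation": TCP orientation; "ft_force": force on the tool from outside, world axes, zero at the start; "moment": the same for the moment, N m; "gripper_width": finger opening in mm.
Only numpy, scipy, OpenCV 4.12 (cv2) and the standard library are available. Lean on these libraries where they do the work, as an engineer would, in place of code of your own. Each camera call takes 0.05 s, during which the arm holds its last target.

## Working session

There is one attempt and no reset: what is moved stays moved. The work goes in short steps, Python scripts to look and compute and a tool call to move; the robot and the scene stay as the last step left them, time stands still between calls to the robot, and variables do not carry over. Pictures are saved under pics/ and viewed, and the job is handed in when it is done.

Besides the shell and the picture viewer there is one more tool, called after ">>>" by a JSON object that holds its "fn" and its "kwargs", one argument or row to a line. jog_arm: Moves the arm, as the interface text tells. Its arguments: {"type":"object","properties":{"deltas":{"type":"array"},"force":{"type":"number"}},"required":["deltas"]}

```bash
ls -la; mkdir -p pics; python3 - <<'E'
from cell import manip
import cv2
print(manip.sense())
for n in ["side","top","wrist"]:
    s=manip.snapshot(n)
    cv2.imwrite(f"pics/{n}0.png",s["color"][:,:,::-1])
    print(n,s["K"],s["origin"],s["attitude"])
E
```

```text
total 12
drwxr-xr-x  3 agent agent 4096 Dec  5 23:09 .
drwxr-xr-x 23 root  root  4096 Dec  5 23:09 ..
drwxr-xr-x  2 agent agent 4096 Dec  5 23:09 pics
{'time': 0.0, 'qpos': array([ 1.21102040e+00,  2.60678600e-01, -1.39382314e-01,  1.17270218e+00,
        4.91177724e-05,  1.57079088e+00]), 'joint_velocities': array([ 0.00032569,  0.00259909,  0.00119152, -0.00111532,  0.0008576 ,
       -0.00085441]), 'tau': array([-8.44549540e-04, -4.05679965e+01,  2.53921241e+01,  1.85041846e-02,
       -1.10315020e-04, -1.63983378e-05]), 'ee_pos': array([184.57677157, 490.74845146, 230.46273805]), 'orientation': array([-5.62011502e-01, -3.09050543e+00,  3.02534694e-03]), 'ft_force': array([ 0.08315398,  0.11645339, -0.36669598]), 'moment': array([-0.00107584, -0.04367028,  0.01644741]), 'gripper_width': 85.3603801460149}
side [[442.80845054   0.         250.07290383]
 [  0.         442.80845054 201.70854429]
 [  0.           0.           1.        ]] [ 440.70952807 1157.4156533  1213.48733767] [-0.15550412  2.84810746 -1.23460026]
top [[369.70213885   0.         260.08164071]
 [  0.         369.70213885 185.6748986 ]
 [  0.           0.           1.        ]] [ 424.8371773    34.44769361 1286.19130131] [-2.19526835  2.13611403 -0.08937039]
wrist [[335.02497487   0.         258.28371728]
 [  0.         335.02497487 191.78494672]
 [  0.           0.           1.        ]] [122.15895055 514.2410204  373.23853757] [2.39556553 1.65933365 0.21822109]
```

View pics/side0.png

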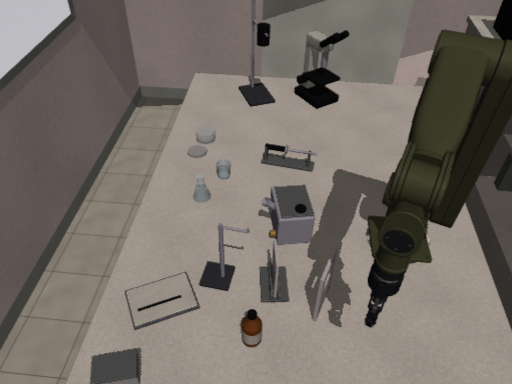

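View pics/top0.png

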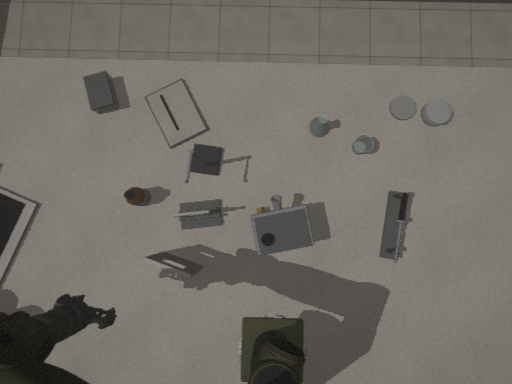

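View pics/wrist0.png

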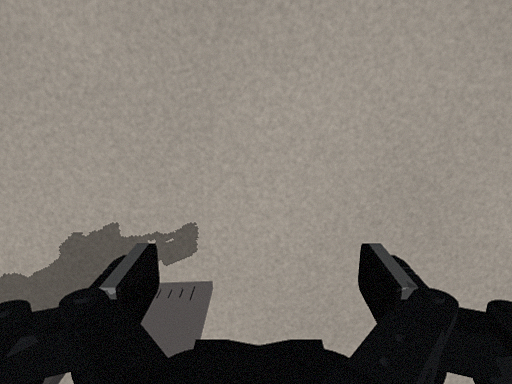

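```bash
cat > h.py <<'E'
import numpy as np, cv2
from scipy.spatial.transform import Rotation as R
from cell import manip
def snap(n,save=None):
    s=manip.snapshot(n)
    if save: cv2.imwrite(f"pics/{save}.png",s["color"][:,:,::-1])
    return s
def ray(s,u,v):
    d=np.linalg.inv(s["K"])@np.array([u,v,1.0]); d=R.from_rotvec(s["attitude"]).apply(d)
    return np.array(s["origin"]),d/np.linalg.norm(d)
def onz(s,u,v,z):
    o,d=ray(s,u,v); return o+d*(z-o[2])/d[2]
def proj(s,p):
    c=R.from_rotvec(s["attitude"]).inv().apply(np.array(p)-s["origin"]); q=s["K"]@c; return q[:2]/q[2]
def tri(s1,p1,s2,p2):
    o1,d1=ray(s1,*p1);o2,d2=ray(s2,*p2)
    t=np.linalg.lstsq(np.c_[d1,-d2],o2-o1,rcond=None)[0]
    a=o1+t[0]*d1;b=o2+t[1]*d2
    return (a+b)/2,np.linalg.norm(a-b)
def crop(s,u0,v0,u1,v1,k,name):
    c=s["color"][v0:v1,u0:u1,::-1]; c=cv2.resize(c,None,fx=k,fy=k,interpolation=cv2.INTER_CUBIC)
    for u in range((u0+9)//10*10,u1,10):
        cv2.line(c,((u-u0)*k,0),((u-u0)*k,6 if u%50 else 14),(0,255,255),1)
        if u%20==0: cv2.putText(c,str(u),((u-u0)*k,24),0,.35,(0,255,255),1)
    for v in range((v0+9)//10*10,v1,10):
        cv2.line(c,(0,(v-v0)*k),(6,(v-v0)*k),(0,255,255),1)
        if v%20==0: cv2.putText(c,str(v),(8,(v-v0)*k+4),0,.35,(0,255,255),1)
    cv2.imwrite(f"pics/{name}.png",c)
E
python3 - <<'E'
from h import *
import pickle
t=snap("top");s=snap("side")
pickle.dump((t,s),open("ts.pkl","wb"))
crop(t,120,130,320,280,4,"tcrop1")
crop(t,300,90,460,270,3,"tcrop2")
crop(s,180,170,380,320,4,"scrop1")
crop(s,180,110,330,220,5,"scrop2")
E
```

```text
(no output)
```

View pics/tcrop1.png

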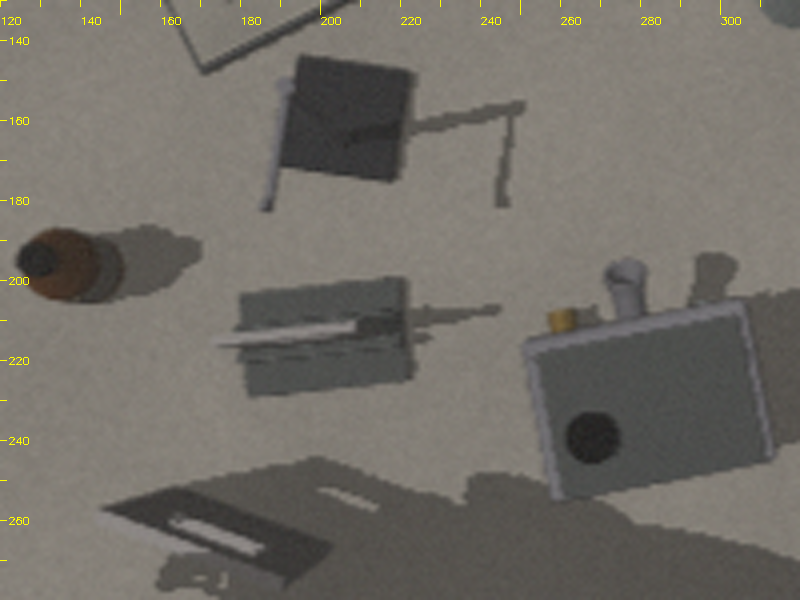

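View pics/scrop1.png

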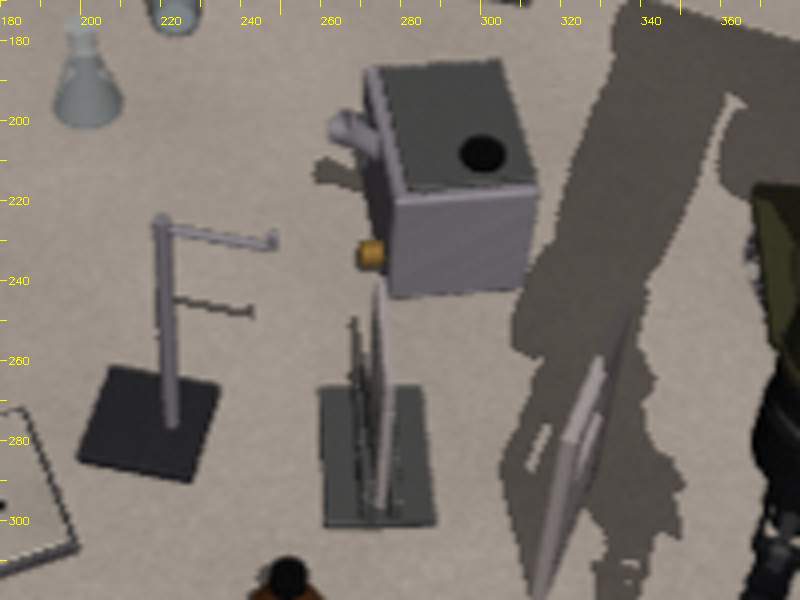

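View pics/tcrop2.png

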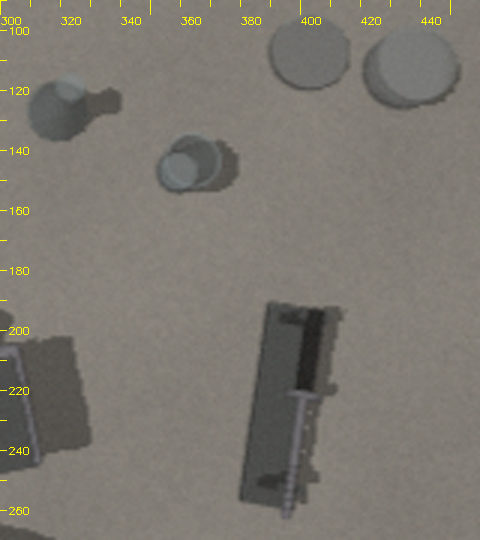

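View pics/scrop2.png

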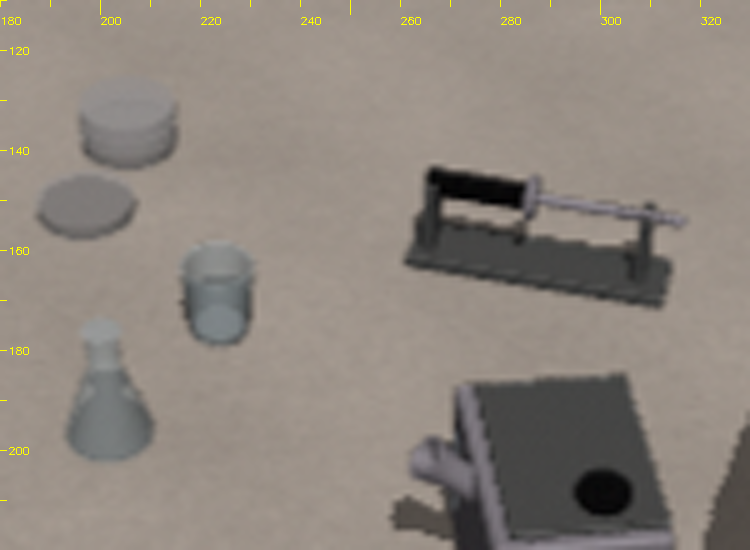

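```bash
python3 - <<'E'
from h import *
import pickle
np.set_printoptions(precision=1,suppress=True)
t,s=pickle.load(open("ts.pkl","rb"))
f=lambda l,z,S=t:[print(p,onz(S,*p,z)) for p in l]
print("board top");f([(174,216),(208,211)],170)
print("rack top corners z12");f([(180,203),(221,199.5),(222.5,224.5),(182,229)],12)
print("rack side z0/12");f([(259.5,267),(284,266.5),(288.5,301),(261,301)],12,s)
print("hook base z?");f([(194,144),(222,148),(218,175),(190,171)],10)
print(" side");f([(205,262),(232,267),(225,290),(197,285)],10,s)
print("post top/hook", onz(t,190.5,151.5,260), onz(t,186.5,182,266), onz(s,217.5,225,260),onz(s,245.5,232,250))
print("tank top");f([(251,216),(305.5,206),(313,244),(259,254)],136)
print(" side");f([(272,187),(303,185),(311,217),(279,219)],136,s)
print("tank tube mouth");f([(276,196)],140);f([(264,203)],140,s)
print(tri(t,(276,196),s,(264,203)))
print("rod collar",tri(t,(400.5,221),s,(285.5,149.5)))
print("tip",tri(t,(394.5,260.5),s,(314.5,154)))
print("handle end",tri(t,(404,193.5),s,(265.5,145)))
E
```

```text
board top
(174, 216) [433.1 308.1 170. ]
(208, 211) [451.  205.9 170. ]
rack top corners z12
(180, 203) [479.6 328.3  12. ]
(221, 199.5) [495.6 186.9  12. ]
(222.5, 224.5) [409.9 178.5  12. ]
(182, 229) [390.6 317.   12. ]
rack side z0/12
(259.5, 267) [498.  203.7  12. ]
(284, 266.5) [414.5 192.1  12. ]
(288.5, 301) [393.3 330.4  12. ]
(261, 301) [480.9 340.2  12. ]
hook base z?
(194, 144) [688.2 289.5  10. ]
(222, 148) [676.4 190.5  10. ]
(218, 175) [580.7 200.8  10. ]
(190, 171) [592.2 299.2  10. ]
 side
(205, 262) [687.8 201.4  10. ]
(232, 267) [591.9 212.7  10. ]
(225, 290) [601.9 309.5  10. ]
(197, 285) [696.7 300.1  10. ]
post top/hook [614.9 248.5 260. ] [527.5 254.4 266. ] [624.6 257.1 260. ] [539.6 266.7 250. ]
tank top
(251, 216) [440.  77. 136.]
(305.5, 206) [475.6 -91.3 136. ]
(313, 244) [ 359.5 -116.2  136. ]
(259, 254) [324.4  48.9 136. ]
 side
(272, 187) [479.6 -74.7 136. ]
(303, 185) [366.  -99.2 136. ]
(311, 217) [335.6  65.9 136. ]
(279, 219) [444.4  88.1 136. ]
tank tube mouth
(276, 196) [504.    1.1 140. ]
(264, 203) [501.7  18.8 140. ]
(array([503.9,   0.6, 123. ]), np.float64(2.5092962674156682))
rod collar (array([ 439.6, -410.8,   63.8]), np.float64(2.735904091397479))
tip (array([ 313.1, -389.2,   66.8]), np.float64(5.472893622638513))
handle end (array([ 528.6, -419.1,   74.2]), np.float64(1.1475668069237206))
```

```bash
python3 - <<'E'
from h import *
import pickle
t,s=pickle.load(open("ts.pkl","rb"))
st=manip.sense()
p=st["ee_pos"];Rm=R.from_rotvec(st["orientation"]).as_matrix()
print(p,Rm)
for S,n in((t,"t"),(s,"s")):
    c=S["color"].copy()
    for w in(-42,42):
        q=proj(S,p+Rm[:,1]*w-13*Rm[:,2]); print(n,w,q)
        cv2.circle(c,tuple(int(round(a)) for a in q),1,(255,0,0),-1)
    q=proj(S,p).astype(int); S2=dict(S,color=c)
    u,v=q; crop(S2,max(u-50,0),max(v-50,0),min(u+50,512),min(v+50,384),5,n+"grip")
for P in ([0,0,0],[0,0,100]): print(proj(t,P),proj(s,P))
E
```

```text
[184.7377106  491.08034036 230.89141609] [[-9.35961926e-01  3.52101070e-01 -3.32395803e-04]
 [ 3.52101227e-01  9.35961509e-01 -8.83450551e-04]
 [ 4.57928959e-08 -9.43913049e-04 -9.99999555e-01]]
t -42 [110.75037172 309.90131308]
t 42 [ 83.24765275 298.02227815]
s -42 [378.18366722 297.04960542]
s 42 [369.43252624 322.37444002]
[271.45381618 348.87496735] [398.31261925 237.70336255]
[272.05535942 360.01846159] [405.02114643 218.70868499]
```

View pics/tgrip.png

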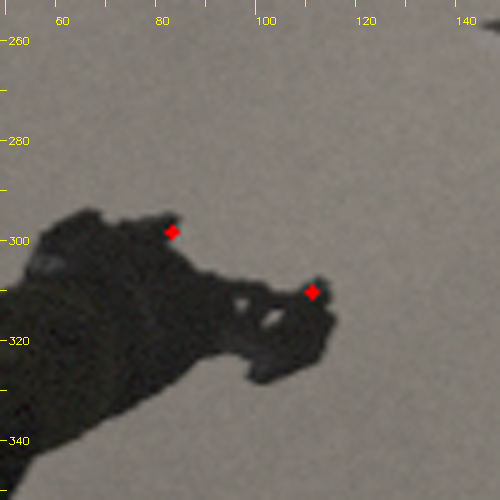

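View pics/sgrip.png

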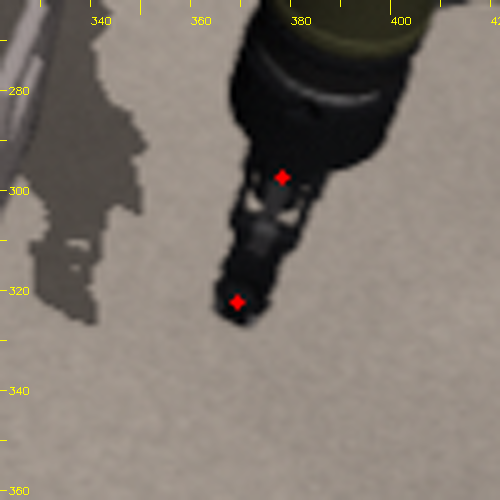

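```bash
cat >> h.py <<'E'
def toolyaw(a):  # tool down, tool x at angle a deg
    a=np.radians(a); x=np.array([np.cos(a),np.sin(a),0]); z=np.array([0,0,-1.]); y=np.cross(z,x)
    return np.c_[x,y,z]
def delta(p,Rt,p0=None,R0=None):
    st=manip.sense()
    p0=st["ee_pos"] if p0 is None else p0
    R0=R.from_rotvec(st["orientation"]).as_matrix() if R0 is None else R0
    w=R.from_matrix(Rt@R0.T).as_rotvec()
    return (np.array(p)-p0)/10, np.degrees(w)/8
E
python3 - <<'E'
from h import *
np.set_printoptions(precision=3,suppress=True)
st=manip.sense();w=snap("wrist")
R0=R.from_rotvec(st["orientation"]).as_matrix();Rc=R.from_rotvec(w["attitude"]).as_matrix()
oc=R0.T@(w["origin"]-st["ee_pos"]);Rtc=R0.T@Rc
print(oc,Rtc)
np.savez("cam.npz",oc=oc,Rtc=Rtc)
for P,a in (((430,200,380),97),((430,180,400),97),((450,160,420),97)):
    Rt=toolyaw(a); S=dict(K=w["K"],origin=np.array(P)+Rt@oc,attitude=R.from_matrix(Rt@Rtc).as_rotvec())
    print(P,[proj(S,q).round() for q in ((440,257,170),(440,200,12),(535,257,250),(615,250,260),(500,10,140))])
    print(delta(P,Rt))
E
```

```text
[  66.726   -0.312 -142.696] [[ 0.    -0.965 -0.262]
 [ 1.     0.    -0.001]
 [ 0.001 -0.262  0.965]]
(430, 200, 380) [array([275., 112.]), array([265., 147.]), array([397., 130.]), array([500., 153.]), array([294., 310.])]
(array([ 24.527, -29.116,  14.899]), array([ 0.003, -0.004, -7.798]))
(430, 180, 400) [array([277.,  93.]), array([267., 133.]), array([393., 105.]), array([491., 126.]), array([295., 288.])]
(array([ 24.527, -31.116,  16.899]), array([ 0.003, -0.004, -7.798]))
(450, 160, 420) [array([261.,  72.]), array([256., 117.]), array([368.,  78.]), array([460.,  98.]), array([281., 266.])]
(array([ 26.527, -33.116,  18.899]), array([ 0.003, -0.004, -7.798]))
```

>>> {"fn": "jog_arm", "kwargs": {
  "deltas": [
    [8.5, 0, 0, 6, 0, 0, -1],
    [8.5, 2, -2, 12, 0, 0, -2],
    [8.5, 6, -6, 16, 0, 0, -3.2],
    [8.5, 11, -11, 17, 0, 0, -4.4],
    [8.5, 15, -16, 17, 0, 0, -5.6],
    [8.5, 20, -21, 17, 0, 0, -6.8],
    [8.5, 25, -26, 17, 0, 0, -7.8],
    [8.5, 29, -31, 17, 0, 0, -7.8]
  ]
}}

```text
time: 1.3
ee_pos: [452.0, 207.7, 401.3]
orientation: [2.083, 2.352, 0.001]
ft_force: [0.7, -0.1, 0.3]
gripper_width: 84.9
```

```bash
python3 - <<'E'
from h import *
import pickle
np.set_printoptions(precision=3,suppress=True)
st=manip.sense();print(st["ee_pos"],st["qpos"],st["joint_velocities"],st["orientation"])
w=snap("wrist","w1");st=manip.sense();print(st["time"],st["ee_pos"],st["joint_velocities"]);w=snap("wrist","w1");pickle.dump((w,manip.sense()),open("w1.pkl","wb"))
crop(w,0,0,512,384,1,"w1g")
E
```

```text
[452.02  207.727 401.294] [0.431 0.2   0.22  1.591 0.    1.88 ] [-0.993  0.208  0.259  0.051  0.002 -1.014] [2.083 2.352 0.001]
1.35 [456.546 201.795 400.654] [ 0.095 -0.013 -0.035  0.012  0.068  0.175]
```

View pics/w1.png

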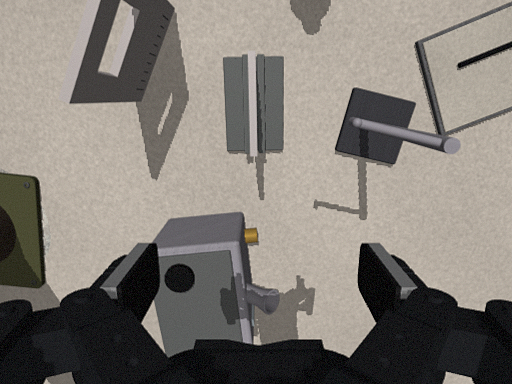

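```bash
python3 - <<'E'
from h import *
import pickle
w,st=pickle.load(open("w1.pkl","rb"))
crop(w,200,30,480,220,3,"w1c")
crop(w,40,0,300,180,3,"w1d")
E
```

```text
(no output)
```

View pics/w1c.png

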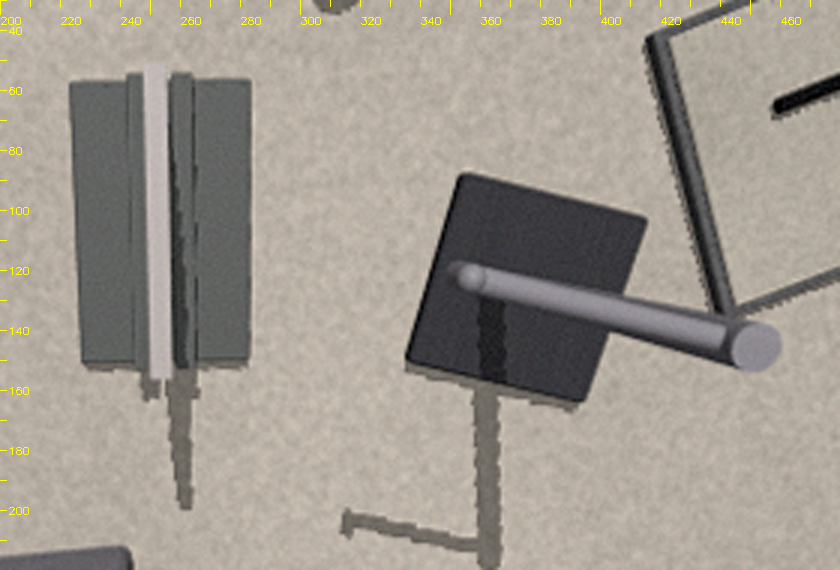

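View pics/w1d.png

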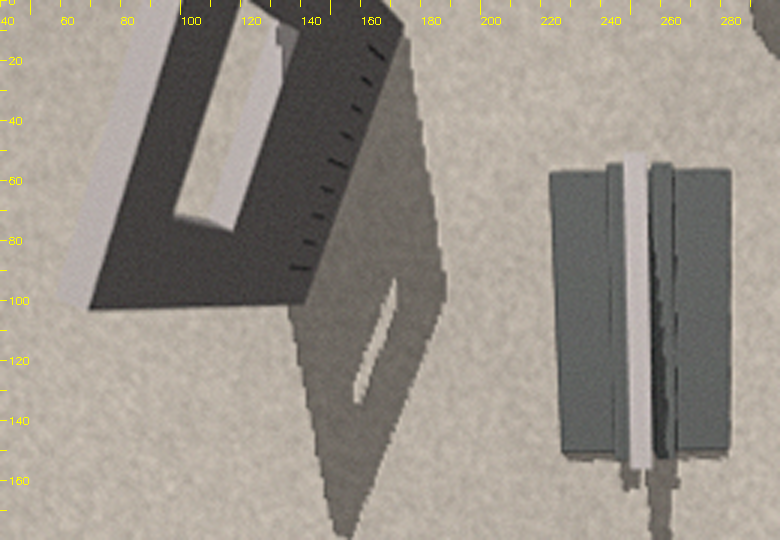

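The wrist view shows the rack board at (251,103) and the large freestanding one at (120,50). The narrower rack board is the smaller of the two and stands in the grey slotted rack, so it is the one meant. The hook's upturn is at (357,122) and the post top at (451,145).

```bash
python3 - <<'E'
from h import *
import pickle
np.set_printoptions(precision=1,suppress=True)
w,st=pickle.load(open("w1.pkl","rb"))
t,s=pickle.load(open("ts.pkl","rb"))
a=onz(w,250.2,51,170);b=onz(w,253,155.5,170)
print("bar",a,b,(a+b)/2,np.linalg.norm(a-b),np.degrees(np.arctan2(*(a-b)[[1,0]]))-90)
r=[onz(w,*p,12) for p in((222.5,57),(282.5,56.5),(282.5,150),(227,150.5))];print("rack",np.array(r),np.mean(r,0))
h=onz(w,357,122,266);p=onz(w,450.5,145,260);print("hook upturn top",h,"post",p,np.linalg.norm((h-p)[:2]),np.degrees(np.arctan2(*(p-h)[[1,0]])))
print("mouth",onz(w,270,298,140))
print("tri w/s bar far-near", tri(w,(253,155.5),t,(208,211)))
for P in (a,b,h,p): print(proj(t,P),proj(s,P))
E
```

```text
bar [435.1 314.2 170. ] [449.9 206.2 170. ] [442.5 260.2 170. ] 108.95539344545844 7.854570442737426
rack [[389.7 320.6  12. ]
 [477.7 331.5  12. ]
 [496.3 194.   12. ]
 [408.7 183.1  12. ]] [443.1 257.3  12. ]
hook upturn top [530.3 259.2 266. ] post [614.3 249.2 260. ] 84.5332325362533 -6.744087259509105
mouth [494.9   8.3 140. ]
tri w/s bar far-near (array([450.5, 206.1, 169.3]), np.float64(1.0546805752620492))
[172.  215.3] [278.4 264.7]
[207.9 211.3] [275.7 237.7]
[184.9 181. ] [248.9 226.7]
[190.2 151.7] [221.4 223.4]
```

```bash
python3 - <<'E'
from h import *
np.set_printoptions(precision=3,suppress=True)
st=manip.sense();print(st["time"],st["ee_pos"],st["joint_velocities"])
print(delta((442.5,260.2,150),toolyaw(97.8)))
E
```

```text
1.4 [454.032 204.902 400.616] [ 0.087 -0.018 -0.016  0.019  0.069  0.058]
(array([ -1.153,   5.53 , -25.062]), array([0.015, 0.006, 0.16 ]))
```

>>> {"fn": "jog_arm", "kwargs": {
  "deltas": [
    [6, -0.4, 2, -5, 0, 0, 0],
    [6, -0.8, 4, -10, 0, 0, 0.1],
    [6, -1.2, 5.5, -15, 0, 0, 0.2],
    [6, -1.2, 5.5, -15, 0, 0, 0.2],
    [6, -1.2, 5.5, -15, 0, 0, 0.2]
  ]
}}

```text
time: 2.02
ee_pos: [439.3, 264.9, 253.0]
orientation: [2.048, 2.381, 0.003]
ft_force: [0.2, 1.1, 0.3]
gripper_width: 59.7
```

```bash
python3 - <<'E'
from h import *
import pickle
np.set_printoptions(precision=3,suppress=True)
w=snap("wrist","w2");st=manip.sense();print(st["time"],st["ee_pos"],st["joint_velocities"])
pickle.dump((w,st),open("w2.pkl","wb"))
print(delta((442.5,260.2,150),toolyaw(97.8)))
crop(w,100,0,400,384,2,"w2c")
E
```

```text
2.075 [440.084 265.044 253.785] [-0.008 -0.006  0.013 -0.005  0.002  0.002]
(array([  0.242,  -0.484, -10.378]), array([-0.014,  0.026, -0.098]))
```

View pics/w2c.png

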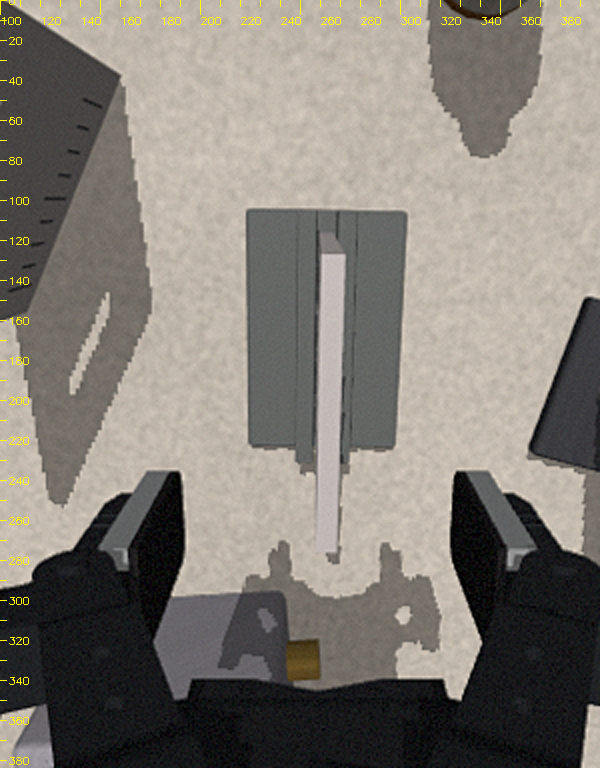

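```bash
python3 - <<'E'
from h import *
import pickle
np.set_printoptions(precision=2,suppress=True)
w,st=pickle.load(open("w2.pkl","rb"))
a=onz(w,266.3,126.5,170);b=onz(w,262.8,275.5,170)
print("bar",a,b,(a+b)/2,np.linalg.norm(a-b),np.degrees(np.arctan2(*(a-b)[[1,0]]))-90)
print(delta([*((a+b)/2)[:2],150],toolyaw(97.8)))
E
```

```text
bar [436.73 314.71 170.  ] [451.31 205.75 170.  ] [444.02 260.23 170.  ] 109.93142637236559 7.617872441274429
(array([  0.39,  -0.48, -10.38]), array([-0.01,  0.03, -0.1 ]))
```

Board centre (444, 260), yaw 7.7°. Descend and grip.

>>> {"fn": "jog_arm", "kwargs": {
  "deltas": [
    [6, 0.3, -0.5, -4, 0, 0, -0.1],
    [6, 0.3, -0.5, -8, 0, 0, -0.1],
    [6, 0.3, -0.5, -10.4, 0, 0, -0.1],
    [4, 0.3, -0.5, -10.4, 0, 0, -0.1],
    [0, 0.3, -0.5, -10.4, 0, 0, -0.1],
    [0, 0.3, -0.5, -10.4, 0, 0, -0.1],
    [0, 0.3, -0.5, -10.4, 0, 0, -0.1],
    [0, 0.3, -0.5, -10.4, 0, 0, -0.1]
  ],
  "force": 50
}}

```text
time: 3.08
ee_pos: [443.5, 260.3, 149.6]
orientation: [2.064, 2.366, 0.007]
ft_force: [0.1, -0.2, 7.2]
gripper_width: 6.8
```

```bash
python3 - <<'E'
from h import *
np.set_printoptions(precision=3,suppress=True)
w=snap("wrist","w3");st=manip.sense();print(st["time"],st["ee_pos"],st["gripper_width"],st["ft_force"],st["orientation"])
crop(w,100,150,400,384,2,"w3c")
E
```

```text
3.125 [443.491 260.246 149.528] 6.8398104653680925 [0.031 0.414 6.568] [2.064 2.366 0.007]
```

View pics/w3c.png

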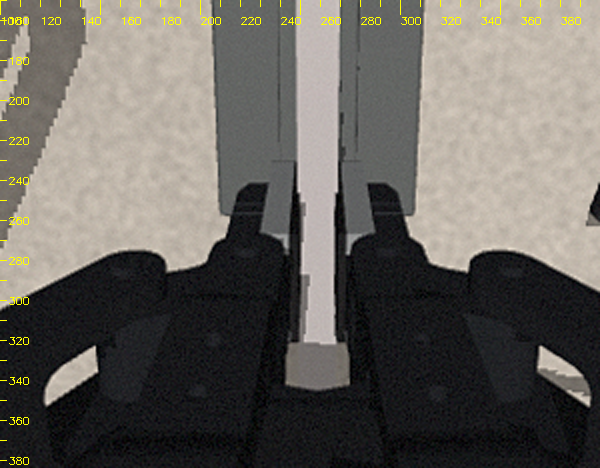

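>>> {"fn": "jog_arm", "kwargs": {
  "deltas": [
    [0, 0, 0, 2, 0, 0, 0],
    [0, 0, 0, 5, 0, 0, 0],
    [0, 0, 0, 9, 0, 0, 0],
    [0, 0, 0, 13, 0, 0, -0.5],
    [0, 1.5, 0.2, 13.5, 0, 0, -1],
    [0, 3, 0.3, 13.5, 0, 0, -1.8],
    [0, 4.2, 0.4, 13.5, 0, 0, -1.8],
    [0, 4.2, 0.4, 13.5, 0, 0, -1.8]
  ]
}}

```text
time: 4.12
ee_pos: [484.2, 263.3, 282.0]
orientation: [-2.345, -2.091, 0.001]
ft_force: [-0.2, 0.4, -1.4]
gripper_width: 7.0
```

```bash
python3 - <<'E'
from h import *
import pickle
np.set_printoptions(precision=3,suppress=True)
w=snap("wrist","w4");t=snap("top");s=snap("side");st=manip.sense();print(st["time"],st["ee_pos"],st["gripper_width"],st["ft_force"],st["orientation"])
pickle.dump((w,t,s,st),open("w4.pkl","wb"))
crop(w,200,120,512,384,2,"w4c")
crop(t,130,120,290,280,3,"t4c")
crop(s,180,170,330,320,4,"s4c")
print(delta((572.6,254.1,284),toolyaw(90-6.74)))
E
```

```text
4.275 [483.12  263.095 282.045] 6.7955444005647925 [ 0.137 -0.023 -1.315] [-2.345 -2.09   0.002]
(array([ 8.948, -0.899,  0.195]), array([ 0.003, -0.008, -0.022]))
```

View pics/w4c.png

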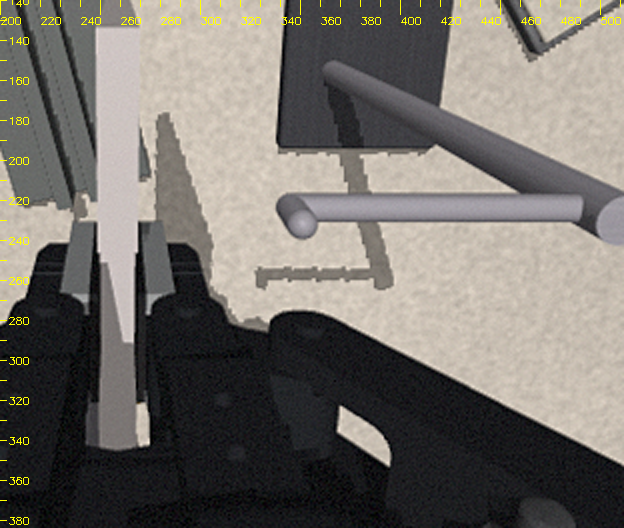

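View pics/s4c.png

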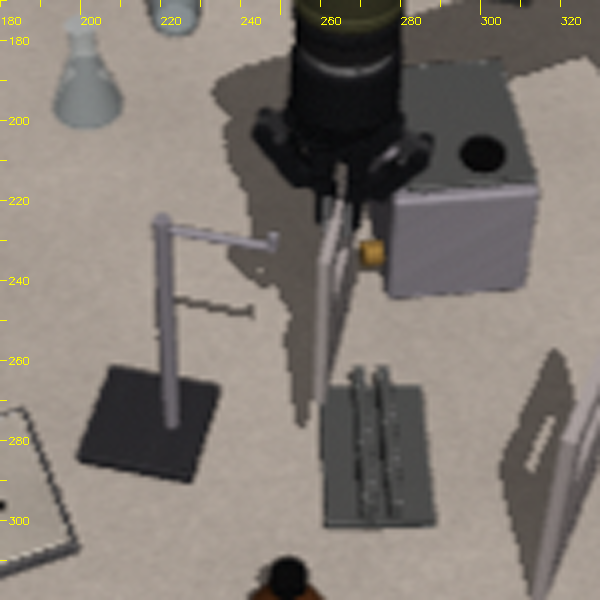

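View pics/t4c.png

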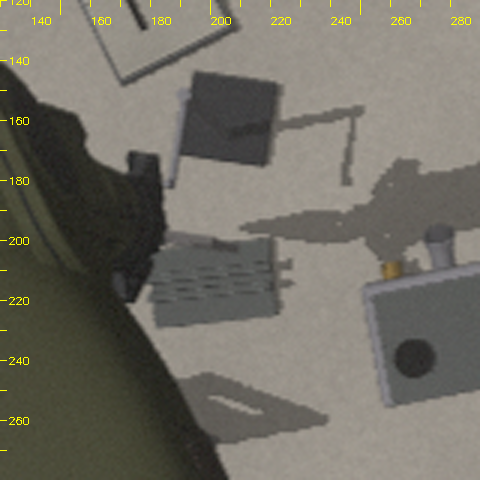

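```bash
python3 - <<'E'
from h import *
import pickle
np.set_printoptions(precision=2,suppress=True)
w,t,s,st=pickle.load(open("w4.pkl","rb"))
print(onz(w,350.5,232,266),onz(w,400,223.5,254),onz(w,480,224,254),onz(w,508,230,260))
Rm=R.from_rotvec(st["orientation"]).as_matrix();print(st["ee_pos"],Rm[:,0])
# board top far end
print(onz(w,258,133.5,282+20))
E
```

```text
[530.51 259.79 266.  ] [560.28 256.45 254.  ] [603.29 251.26 254.  ] [614.15 248.94 260.  ]
[483.12 263.09 282.05] [ 0.11  0.99 -0.  ]
[490.03 317.66 302.  ]
```

>>> {"fn": "jog_arm", "kwargs": {
  "deltas": [
    [0, 2.2, -0.2, 0.2, 0, 0, 0],
    [0, 4.5, -0.4, 0.2, 0, 0, 0],
    [0, 6.7, -0.7, 0.2, 0, 0, 0],
    [0, 8.9, -0.9, 0.2, 0, 0, 0],
    [0, 8.9, -0.9, 0.2, 0, 0, 0],
    [0, 8.9, -0.9, -0.8, 0, 0, 0],
    [0, 8.9, -0.9, -1.6, 0, 0, 0],
    [0, 8.9, -0.9, -1.6, 0, 0, 0]
  ]
}}

```text
time: 5.28
ee_pos: [571.4, 254.1, 265.2]
orientation: [-2.345, -2.09, 0.004]
ft_force: [-0.4, -0.3, -1.4]
gripper_width: 7.0
```

```bash
python3 - <<'E'
from h import *
import pickle
np.set_printoptions(precision=3,suppress=True)
w=snap("wrist","w5");s=snap("side");st=manip.sense();print(st["time"],st["ee_pos"],st["gripper_width"],st["ft_force"],st["orientation"])
pickle.dump((w,s,st),open("w5.pkl","wb"))
crop(w,200,120,512,384,2,"w5c")
crop(s,180,170,330,320,5,"s5c")
E
```

```text
5.375 [572.191 254.301 266.256] 6.683518272278415 [-0.016 -0.76  -0.631] [-2.345 -2.09   0.001]
```

View pics/w5c.png

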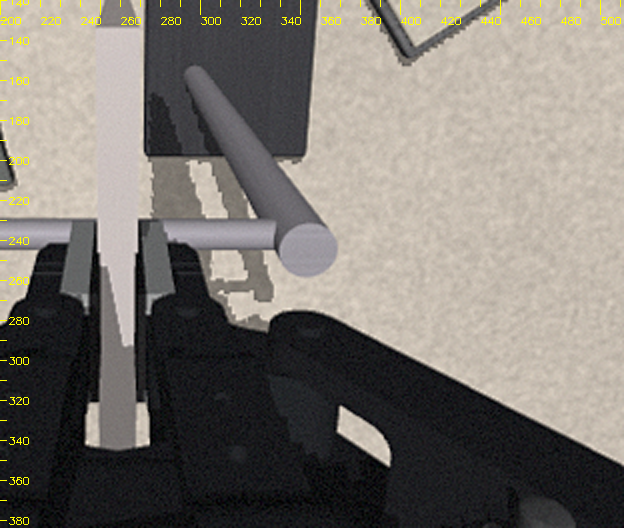

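View pics/s5c.png

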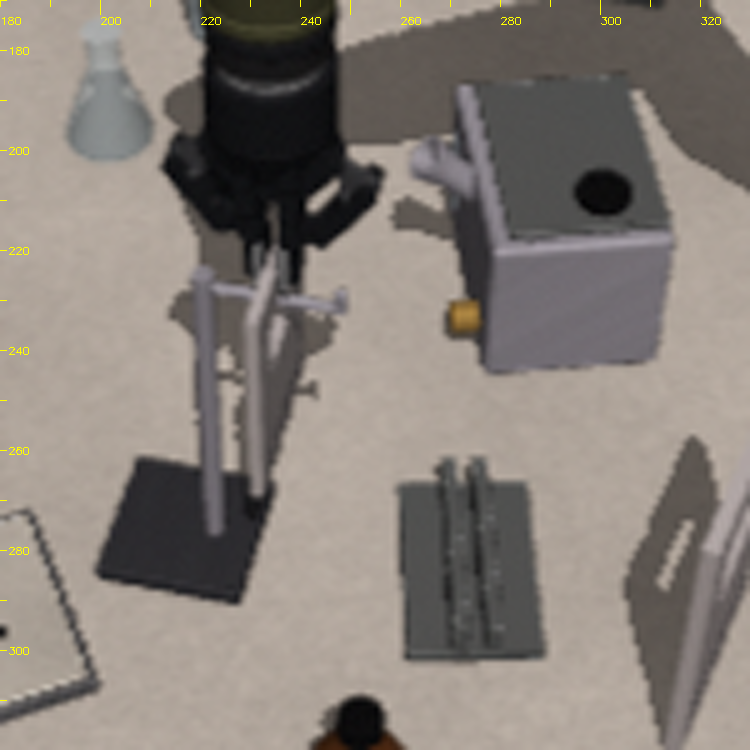

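>>> {"fn": "jog_arm", "kwargs": {
  "deltas": [
    [0, 0, 0, -0.3, 0, 0, 0],
    [0, 0, 0, -0.5, 0, 0, 0],
    [0, 0, 0, -0.5, 0, 0, 0]
  ]
}}

```text
time: 5.75
ee_pos: [572.8, 254.3, 261.5]
orientation: [2.346, 2.09, 0.001]
ft_force: [-0.0, 0.1, -0.1]
gripper_width: 7.1
```

```bash
python3 - <<'E'
from h import *
np.set_printoptions(precision=3,suppress=True)
st=manip.sense();print(st["time"],st["ee_pos"],st["gripper_width"],st["ft_force"],st["moment"])
E
```

```text
5.75 [572.812 254.327 261.513] 7.122144844038141 [-0.038  0.061 -0.129] [0.015 0.064 0.02 ]
```

>>> {"fn": "jog_arm", "kwargs": {
  "deltas": [
    [0, 0, 0, -0.1, 0, 0, 0],
    [0, 0, 0, -0.1, 0, 0, 0]
  ]
}}

```text
time: 6.0
ee_pos: [572.9, 254.4, 261.3]
orientation: [2.346, 2.089, 0.002]
ft_force: [-1.3, 0.1, 4.6]
gripper_width: 7.1
```

Contact taken up. Release slowly.

>>> {"fn": "jog_arm", "kwargs": {
  "deltas": [
    [1.2, 0, 0, 0, 0, 0, 0],
    [2, 0, 0, 0, 0, 0, 0],
    [3, 0, 0, 0, 0, 0, 0],
    [3, 0, 0, 0, 0, 0, 0],
    [3, 0, 0, 0, 0, 0, 0]
  ]
}}

```text
time: 6.62
ee_pos: [572.8, 254.3, 260.2]
orientation: [-2.346, -2.09, 0.0]
ft_force: [-0.2, -0.1, 0.6]
gripper_width: 30.0
```

```bash
python3 - <<'E'
from h import *
import pickle
np.set_printoptions(precision=3,suppress=True)
w=snap("wrist","w6");s=snap("side");st=manip.sense();print(st["time"],st["ee_pos"],st["gripper_width"],st["ft_force"],st["orientation"])
pickle.dump((w,s,st),open("w6.pkl","wb"))
crop(w,200,120,512,384,2,"w6c")
crop(s,180,170,330,320,5,"s6c")
E
```

```text
6.725 [572.74  254.295 260.232] 29.88759227528843 [-0.441  0.297  0.464] [-2.346 -2.09   0.   ]
```

View pics/w6c.png

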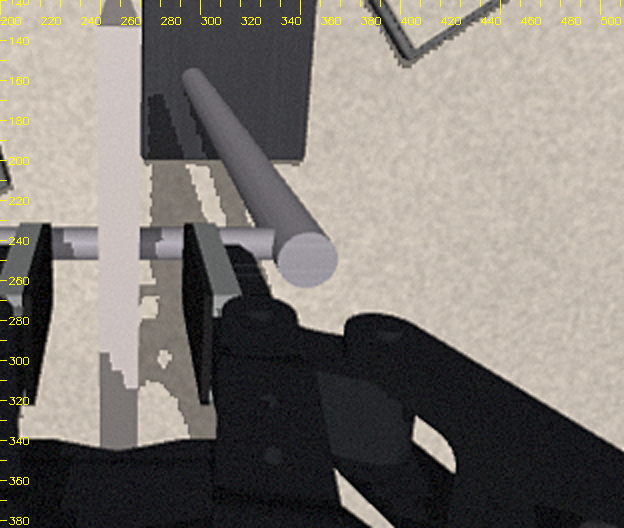

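View pics/s6c.png

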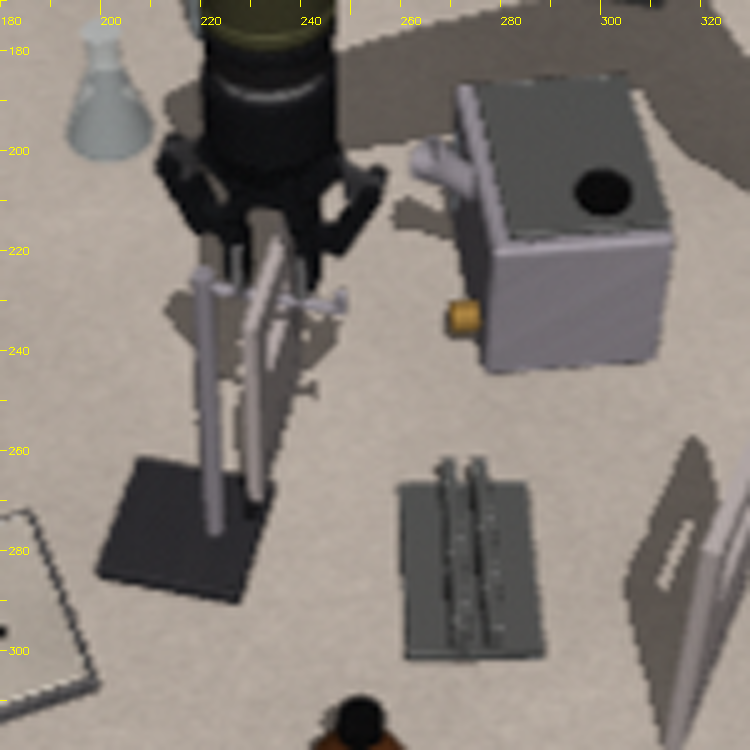

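>>> {"fn": "jog_arm", "kwargs": {
  "deltas": [
    [3, 0, 0, 2, 0, 0, 0],
    [3, 0, 0, 6, 0, 0, 0],
    [3, 0, 0, 11, 0, 0, 0],
    [3, -1, -4, 14, 0, 0, 1.2],
    [4, -2, -9, 14, 0, 0, 2.4],
    [5, -3, -14, 14, 0, 0, 3.7],
    [5, -4, -19, 14, 0, 0, 5],
    [5, -5.3, -22.4, 14, 0, 0, 6.2]
  ]
}}

```text
time: 7.72
ee_pos: [519.3, 28.3, 400.4]
orientation: [1.247, 2.883, -0.0]
ft_force: [1.0, -0.7, 0.3]
gripper_width: 50.0
```

>>> {"fn": "jog_arm", "kwargs": {
  "deltas": [
    [5, 0, 0, 0, 0, 0, 1.2],
    [5, 0, 0, 0, 0, 0, 2.4],
    [5, 0, 0, 0, 0, 0, 3.6],
    [5, 0, 0, 0, 0, 0, 4.8],
    [5, 0, 0, 0, 0, 0, 4.8]
  ]
}}

```text
time: 8.35
ee_pos: [519.7, 30.3, 400.4]
orientation: [0.239, 3.132, 0.0]
ft_force: [-0.7, 0.5, 0.3]
gripper_width: 49.9
```

```bash
python3 - <<'E'
from h import *
import pickle
np.set_printoptions(precision=3,suppress=True)
w=snap("wrist","w7");s=snap("side");t=snap("top");st=manip.sense();print(st["time"],st["ee_pos"],st["qpos"],st["joint_velocities"])
print(R.from_rotvec(st["orientation"]).as_matrix())
pickle.dump((w,s,t,st),open("w7.pkl","wb"))
crop(w,0,0,512,384,1,"w7c")
crop(s,180,170,330,320,5,"s7c")
E
```

```text
8.5 [519.742  30.303 400.331] [0.058 0.244 0.276 1.603 0.    0.211] [ 0.002  0.001  0.     0.    -0.    -0.01 ]
[[-0.988  0.152  0.   ]
 [ 0.152  0.988  0.   ]
 [-0.     0.    -1.   ]]
```

View pics/w7c.png

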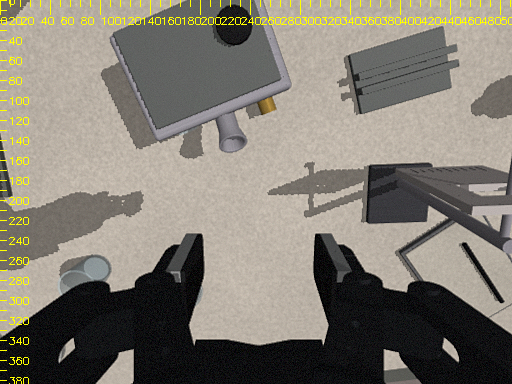

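View pics/s7c.png

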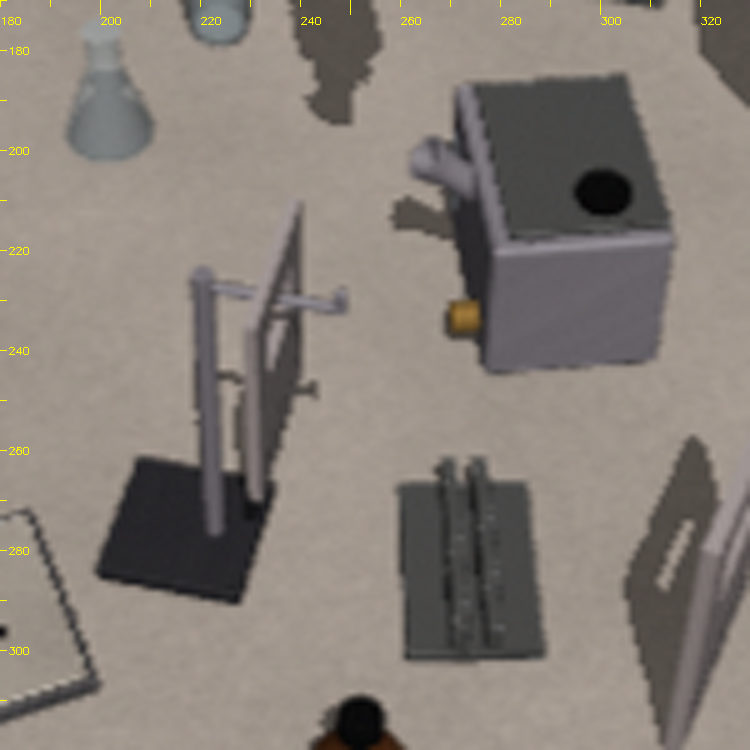

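Board hangs freely on the hook, and in the wrist view the tube mouth is near (233,142). I'll enlarge that and measure the mouth and tank.

```bash
python3 - <<'E'
from h import *
import pickle
w,s,t,st=pickle.load(open("w7.pkl","rb"))
crop(w,100,0,300,170,4,"w7d")
E
```

```text
(no output)
```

View pics/w7d.png

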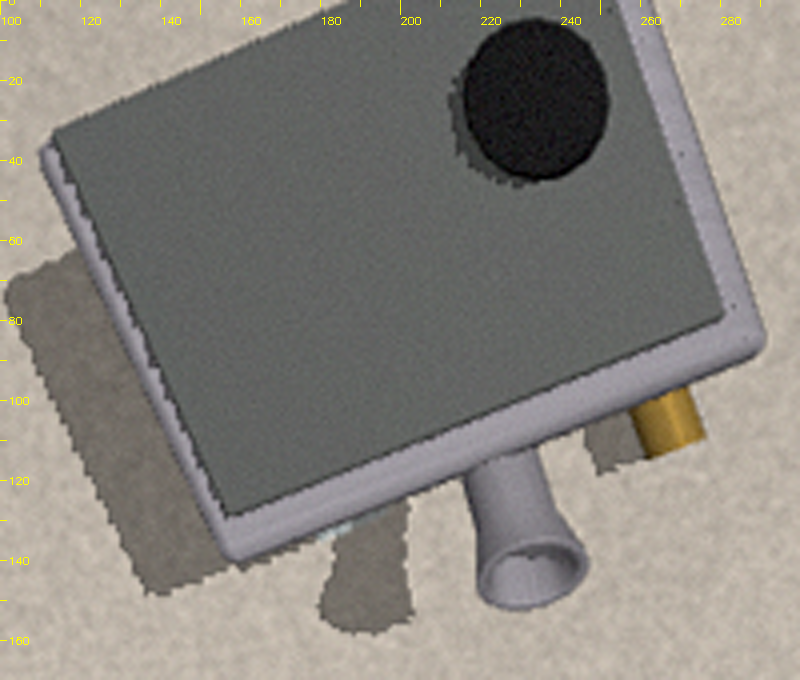

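```bash
python3 - <<'E'
from h import *
import pickle
np.set_printoptions(precision=2,suppress=True)
w,s,t,st=pickle.load(open("w7.pkl","rb"))
m=onz(w,232.8,142.8,140);print("mouth",m)
for a,b in(((157,129),(281,79.5)),((113,33),(157,129)),((160,140),(291,84)),((110,38),(157,137)),((254,2),(281,78))):
    A=onz(w,*a,136);B=onz(w,*b,136);print(A,B,np.linalg.norm(A-B),np.degrees(np.arctan2(*(B-A)[[1,0]])))
# ring fit check: project ideal mouth circle
def circ(m,yaw,r,el=40):
    y=np.radians(yaw);e=np.radians(el)
    ez=np.array([np.cos(e)*np.cos(y),np.cos(e)*np.sin(y),np.sin(e)]);ey=np.array([-np.sin(y),np.cos(y),0]);ex=np.cross(ey,ez)
    return [m+r*(np.cos(a)*ex+np.sin(a)*ey) for a in np.linspace(0,2*np.pi,60)]
for yaw in(10,12,14):
    P=np.array([proj(w,q) for q in circ(m,yaw,18)]);print(yaw,P.min(0),P.max(0))
    P=np.array([proj(w,q) for q in circ(m,yaw,14)]);print("bore",P.min(0),P.max(0))
# hook check
print("board card", st["time"])
E
```

```text
mouth [497.07   2.36 140.  ]
[467.51 -84.97 136.  ] [434.19  69.43 136.  ] 157.95658140075653 102.17570898290371
[ 356.95 -109.22  136.  ] [467.51 -84.97 136.  ] 113.18087436509576 12.37045878979013
[480.85 -84.4  136.  ] [440.85  80.21 136.  ] 169.4049564350901 103.65890739448633
[ 361.44 -113.9   136.  ] [476.79 -87.16 136.  ] 118.41579020112258 13.04954488526419
[350.12  51.07 136.  ] [432.56  69.65 136.  ] 84.50752908345183 12.700800687914592
10 [217.97 133.31] [247.39 151.63]
bore [221.29 135.48] [244.17 149.72]
12 [218.04 133.12] [247.31 151.81]
bore [221.35 135.34] [244.11 149.86]
14 [218.13 132.95] [247.21 152.  ]
bore [221.42 135.2 ] [244.03 150.01]
board card 8.5
```

>>> {"fn": "jog_arm", "kwargs": {
  "deltas": [
    [5, -0.5, -5, 0, 0, 0, 0],
    [5, -1, -10.5, 0, 0, 0, 0],
    [5, -1.5, -16, -1, 0, 0, 0],
    [5, -2, -22, -3, 0, 0, 0],
    [5, -2.5, -28, -5, 0, 0, 0],
    [5, -3, -34, -7, 0, 0, 0],
    [5, -3.5, -40, -9, 0, 0, 0],
    [5, -3.5, -44, -10, 0, 0, 0]
  ]
}}

```text
time: 9.5
ee_pos: [483.7, -412.0, 298.8]
orientation: [-0.241, -3.131, -0.001]
ft_force: [0.2, -0.2, 0.1]
gripper_width: 49.8
```

>>> {"fn": "jog_arm", "kwargs": {
  "deltas": [
    [5, 0, 0, 0, 0, 0, 0],
    [5, 0, 0, 0, 0, 0, 0]
  ]
}}

```text
time: 9.75
ee_pos: [484.7, -409.3, 300.2]
orientation: [-0.237, -3.132, -0.001]
ft_force: [0.6, 0.4, -0.3]
gripper_width: 50.1
```

```bash
python3 - <<'E'
from h import *
import pickle
np.set_printoptions(precision=3,suppress=True)
w=snap("wrist","w8");st=manip.sense();print(st["time"],st["ee_pos"],st["qpos"],st["joint_velocities"])
pickle.dump((w,st),open("w8.pkl","wb"))
crop(w,130,0,400,384,2,"w8c")
E
```

```text
9.8 [ 484.97  -408.875  300.758] [-0.701  0.444  0.319  1.445  0.    -0.55 ] [ 0.015 -0.014 -0.    -0.003 -0.001 -0.005]
```

View pics/w8c.png

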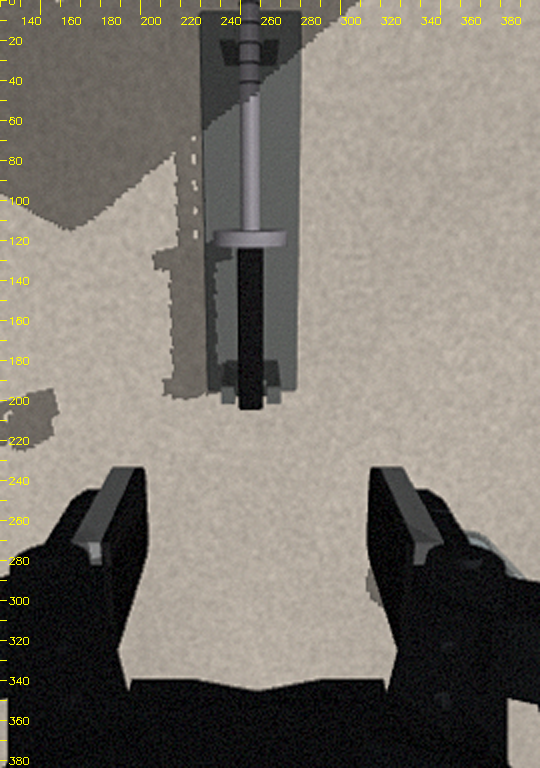

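```bash
python3 - <<'E'
from h import *
import pickle
np.set_printoptions(precision=2,suppress=True)
w,st=pickle.load(open("w8.pkl","rb"))
e=onz(w,255.0,204.2,86);c=onz(w,254.9,124.5,86);print("end",e,"collar back",c,np.linalg.norm(e-c))
r1=onz(w,254.7,50,80);r2=onz(w,254.9,112,80);print(r1,r2)
ang=np.degrees(np.arctan2(*(e-r1)[[1,0]]));print(ang,np.degrees(np.arctan2(*(e-c)[[1,0]])))
# collar top edges
print("collar top",onz(w,255,117,95))
u=np.array([np.cos(np.radians(ang)),np.sin(np.radians(ang)),0]);g=e-45*u;g[2]=75;print("grip",g, c+45*u)
print("w/out", proj(w,[*g[:2],86]))
print(delta((g[0],g[1],75-19+3),toolyaw(180+ang)))
E
```

```text
end [ 527.97 -419.89   86.  ] collar back [ 441.65 -406.63   86.  ] 87.32581003526958
[ 369.17 -395.66   80.  ] [ 429.24 -404.76   80.  ]
-8.67700220778209 -8.735595486362877
collar top [ 433.7  -405.21   95.  ]
grip [ 483.48 -413.1    75.  ] [ 486.14 -413.42   86.  ]
w/out [254.91 164.39]
(array([ -0.15,  -0.42, -24.18]), array([-0.  ,  0.  , -0.01]))
```

>>> {"fn": "jog_arm", "kwargs": {
  "deltas": [
    [5, 0, -0.4, -5, 0, 0, 0],
    [5, 0, -0.4, -10, 0, 0, 0],
    [5, 0, -0.4, -15, 0, 0, 0],
    [5, 0, -0.4, -19, 0, 0, 0],
    [5, 0, -0.4, -22, 0, 0, 0],
    [5, 0, -0.4, -24.3, 0, 0, 0],
    [5, 0, -0.4, -24.3, 0, 0, 0]
  ]
}}

```text
time: 10.68
ee_pos: [484.2, -411.4, 56.4]
orientation: [-0.233, -3.13, -0.003]
ft_force: [-0.1, -0.2, -0.5]
gripper_width: 50.0
```

>>> {"fn": "jog_arm", "kwargs": {
  "deltas": [
    [2, 0, 0, 0, 0, 0, 0],
    [0, 0, 0, 0, 0, 0, 0],
    [0, 0, 0, 0, 0, 0, 0],
    [0, 0, 0, 0, 0, 0, 0],
    [0, 0, 0, 0, 0, 0, 0]
  ],
  "force": 70
}}

```text
time: 11.3
ee_pos: [486.0, -414.4, 59.3]
orientation: [0.236, 3.13, -0.002]
ft_force: [0.6, 1.0, 7.8]
gripper_width: 12.6
```

```bash
python3 - <<'E'
from h import *
np.set_printoptions(precision=3,suppress=True)
w=snap("wrist","w9");st=manip.sense();print(st["time"],st["ee_pos"],st["gripper_width"],st["ft_force"],st["orientation"])
crop(w,130,100,400,384,2,"w9c")
E
```

```text
11.35 [ 485.983 -414.421   59.301] 12.761805752667474 [0.33  1.022 5.327] [ 0.236  3.129 -0.002]
```

View pics/w9c.png

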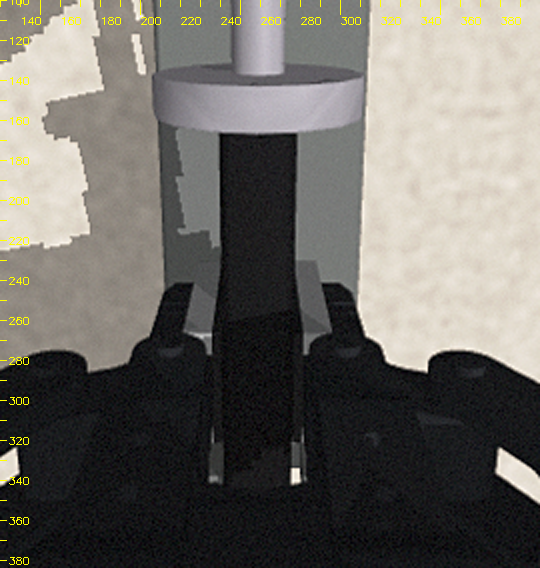

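>>> {"fn": "jog_arm", "kwargs": {
  "deltas": [
    [0, 0, 0, 1, 0, 0, 0],
    [0, 0, 0, 3, 0, 0, 0],
    [0, 0, 0, 7, 0, 0, 0],
    [0, 0, 0, 12, 0, 0, 0],
    [0, 0, 0, 18, 0, 0, 0],
    [0, 0, 0, 24, 0, 0, 0],
    [0, 0, 0, 26, 0, 0, 0],
    [0, 0, 0, 26, 0, 0, 0]
  ]
}}

```text
time: 12.35
ee_pos: [485.4, -414.4, 319.7]
orientation: [0.236, 3.129, -0.004]
ft_force: [-0.5, -1.0, -1.8]
gripper_width: 12.9
```

```bash
python3 - <<'E'
from h import *
import pickle
np.set_printoptions(precision=3,suppress=True)
w=snap("wrist","w10");w=snap("wrist","w10");s=snap("side");st=manip.sense();print(st["time"],st["ee_pos"],st["gripper_width"],st["ft_force"],st["orientation"],st["joint_velocities"])
pickle.dump((w,st),open("w10.pkl","wb"))
crop(w,130,0,400,384,2,"w10c")
crop(s,200,80,380,200,4,"s10c")
E
```

```text
12.5 [ 484.043 -413.224  315.447] 12.897806572323283 [ 0.047 -0.125 -2.225] [-0.236 -3.13  -0.003] [ 0.001  0.006 -0.01   0.001  0.001 -0.   ]
```

View pics/w10c.png

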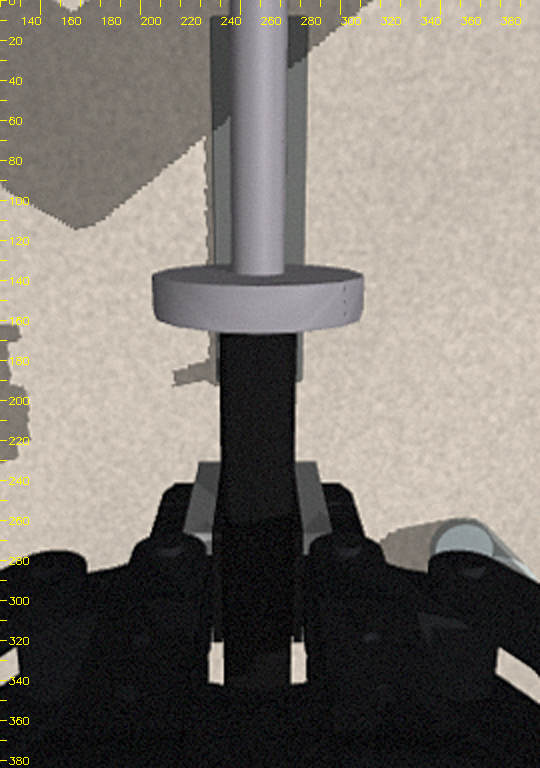

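View pics/s10c.png

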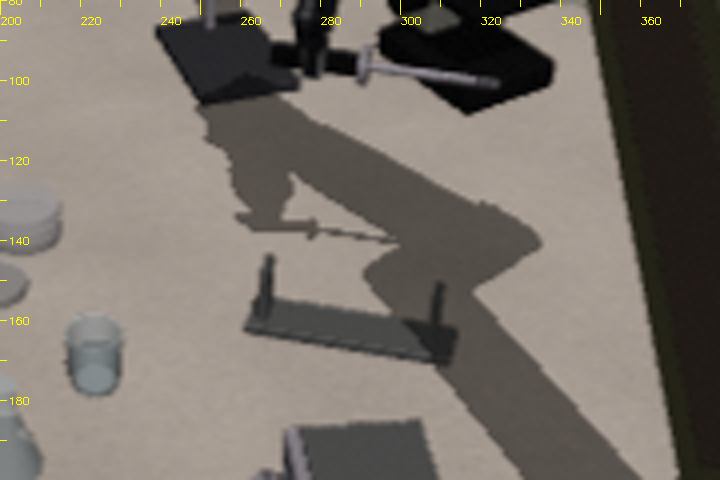

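```bash
cat >> h.py <<'E'
def tube(psi=12.4,el=40):
    y=np.radians(psi);e=np.radians(el)
    ez=np.array([np.cos(e)*np.cos(y),np.cos(e)*np.sin(y),np.sin(e)]);ey=np.array([-np.sin(y),np.cos(y),0])
    Rt=R.from_rotvec(-e*ey).as_matrix()@toolyaw(180+psi)
    return ez,Rt
E
python3 - <<'E'
from h import *
import pickle
np.set_printoptions(precision=2,suppress=True)
w,st=pickle.load(open("w10.pkl","rb"))
Rm=R.from_rotvec(st["orientation"]).as_matrix();p=st["ee_pos"]
for v,d in((142.3,53),(165.8,45)):
    for h in (15.7,18):
        q=onz(w,258.2,v,p[2]+h+20); l=Rm.T@(q-p); print(v,h,l, "grip x in tool",l[0]-d)
for v in(40,100):
    q=onz(w,258.8,v,p[2]+15.7+5);print(Rm.T@(q-p))
print(Rm)
ez,Rt=tube();m=np.array([497.07,2.36,140])
g=np.array([1.5,0.5,-15.7])
for out in (25,):
    tcp=m+(183+out)*ez-Rt@g; print(tcp,delta(tcp,Rt))
print(Rt)
E
```

```text
142.3 15.7 [ 53.12  -0.83 -35.55] grip x in tool 0.12362335505160615
142.3 18 [ 53.41  -0.82 -37.85] grip x in tool 0.4054535474018408
165.8 15.7 [ 45.39  -0.82 -35.57] grip x in tool 0.390785321883385
165.8 18 [ 45.84  -0.82 -37.87] grip x in tool 0.8357608494686843
[ 86.09  -0.67 -20.46]
[ 66.33  -0.66 -20.52]
[[-0.99  0.15 -0.  ]
 [ 0.15  0.99  0.  ]
 [ 0.    0.   -1.  ]]
[663.78  38.5  262.64] (array([17.97, 45.17, -5.28]), array([ 0.15, -5.04,  2.51]))
[[-0.75 -0.21  0.63]
 [-0.16  0.98  0.14]
 [-0.64 -0.   -0.77]]
```

>>> {"fn": "jog_arm", "kwargs": {
  "deltas": [
    [0, 2, 5, 1, 0, 0, 0],
    [0, 4.5, 11, 2, 0, 0, 0.3],
    [0, 7, 17, 3, 0, -0.8, 0.6],
    [0, 9.5, 23, 3, 0, -1.7, 1],
    [0, 12, 29, 3, 0, -2.6, 1.4],
    [0, 14.5, 35, 2, 0, -3.5, 1.8],
    [0, 17, 40, 0, 0, -4.4, 2.2],
    [0, 19, 44, -2, 0.15, -5, 2.5]
  ]
}}

```text
time: 13.5
ee_pos: [672.6, 28.4, 294.6]
orientation: [-0.263, 2.435, 0.095]
ft_force: [0.1, -1.6, -1.4]
gripper_width: 12.6
```

```bash
python3 - <<'E'
from h import *
np.set_printoptions(precision=3,suppress=True)
st=manip.sense();print(st["time"],st["ee_pos"],st["qpos"],st["joint_velocities"])
ez,Rt=tube();m=np.array([497.07,2.36,140]);g=np.array([0.6,0,-15.7])
tcp=m+(183+55)*ez-Rt@g; print(tcp,delta(tcp,Rt))
E
```

```text
13.5 [672.594  28.429 294.634] [-0.032  0.063 -0.486  0.343  0.157 -0.192] [ 0.599  0.18  -0.808 -1.65   0.023  0.298]
[685.441  43.776 281.342] (array([ 1.285,  1.535, -1.329]), array([ 0.008, -0.024,  0.009]))
```

>>> {"fn": "jog_arm", "kwargs": {
  "deltas": [
    [0, 0, 0, 0, 0, 0, 0],
    [0, 0, 0, 0, 0, 0, 0],
    [0, 0, 0, 0, 0, 0, 0]
  ]
}}

```text
time: 13.88
ee_pos: [675.7, 25.1, 298.6]
orientation: [-0.259, 2.434, 0.092]
ft_force: [0.0, -0.1, -0.5]
gripper_width: 13.1
```

```bash
python3 - <<'E'
from h import *
import pickle
np.set_printoptions(precision=3,suppress=True)
w=snap("wrist","w11");s=snap("side","s11");t=snap("top","t11")
st=manip.sense();print(st["time"],st["ee_pos"],st["qpos"],st["joint_velocities"])
pickle.dump((w,s,t,st),open("w11.pkl","wb"))
ez,Rt=tube();m=np.array([497.07,2.36,140]);g=np.array([0.6,0,-15.7])
tcp=m+(183+55)*ez-Rt@g; print(tcp,delta(tcp,Rt))
crop(w,130,0,400,384,2,"w11c")
crop(s,160,120,340,260,4,"s11c")
crop(t,220,120,340,260,4,"t11c")
E
```

```text
14.025 [675.579  25.191 298.654] [-0.037  0.064 -0.474  0.351  0.157 -0.193] [ 0.004  0.001 -0.009 -0.001  0.003  0.001]
[685.441  43.776 281.342] (array([ 0.986,  1.858, -1.731]), array([ 0.014, -0.009,  0.034]))
```

View pics/w11c.png

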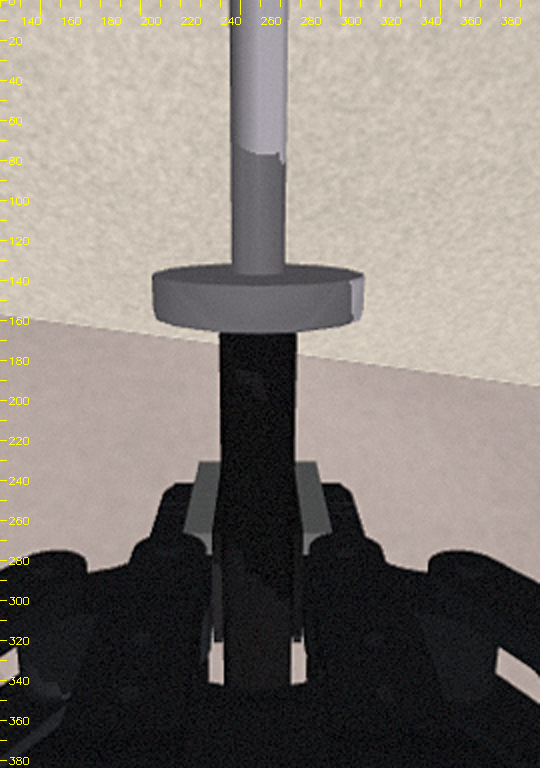

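View pics/s11c.png

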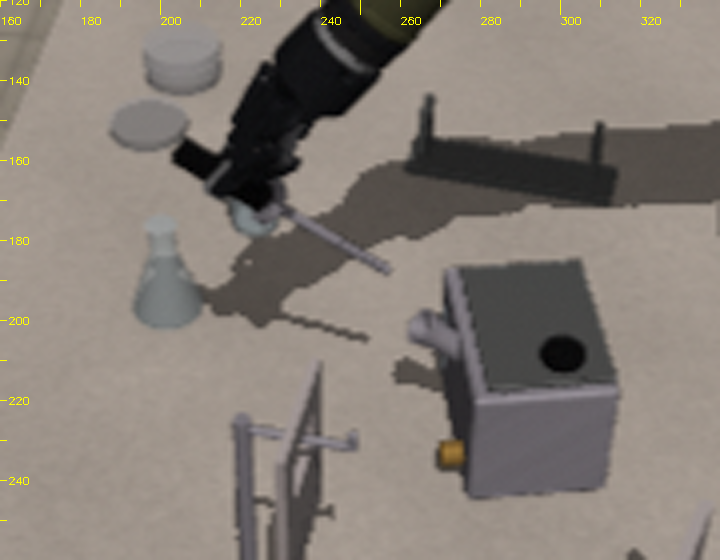

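View pics/t11c.png

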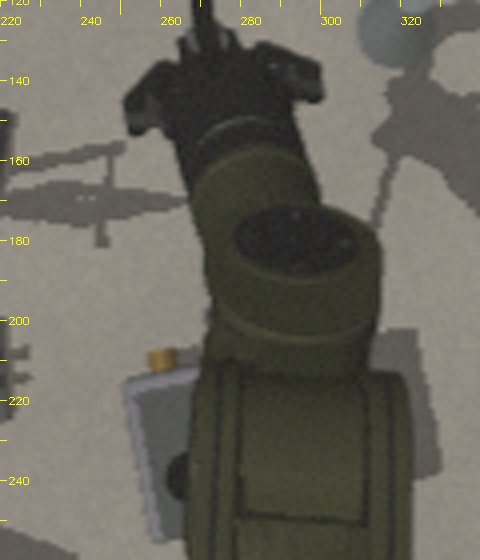

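```bash
python3 - <<'E'
from h import *
import pickle
np.set_printoptions(precision=2,suppress=True)
w,s,t,st=pickle.load(open("w11.pkl","rb"))
Rm=R.from_rotvec(st["orientation"]).as_matrix();p=st["ee_pos"];m=np.array([497.07,2.36,140])
g=p+Rm@np.array([0.6,0,-15.7]);rx=-Rm[:,0]
tip=g-183*rx;col=g-53*rx;end=g+45*rx
print("tip",tip,proj(s,tip),"col",proj(s,col),"end",proj(s,end),"mouth",proj(s,m))
print("post top",proj(s,(614.3,249.2,260)),"hook",proj(s,(530.3,259.2,266)))
crop(s,200,140,290,220,8,"s11d")
E
```

```text
tip [528.07  -6.67 192.92] [257.54 186.45] col [228.51 169.62] end [204.87 155.92] mouth [265.66 199.96]
post top [221.34 223.38] hook [248.94 226.72]
```

View pics/s11d.png

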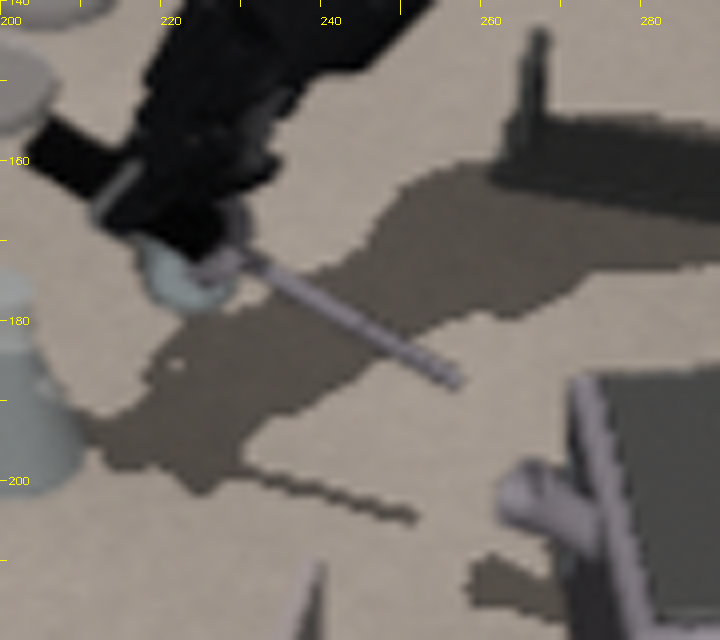

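```bash
python3 - <<'E'
from h import *
import pickle
w,s,t,st=pickle.load(open("w11.pkl","rb"));w1,_=pickle.load(open("w1.pkl","rb"));w7,_,t7,_=pickle.load(open("w7.pkl","rb"))
m=np.array([497.07,2.36,140]);ez,Rt=tube();ims=[]
for S,(u,v),h in((w1,(265,298),25),(w7,(233,143),25),(s,(265,201),15),(t7,(277,198),15)):
    k=400//(2*h)
    c=cv2.resize(np.ascontiguousarray(S["color"][v-h:v+h,u-h:u+h,::-1]),None,fx=k,fy=k,interpolation=cv2.INTER_CUBIC)
    for off,r,col in((0,18,(0,0,255)),(0,14,(0,255,0)),(-50,13,(255,0,0))):
        pts=[]
        for a in np.linspace(0,2*np.pi,80):
            q=proj(S,m+off*ez+r*(np.cos(a)*Rt[:,1]+np.sin(a)*Rt[:,2]))
            pts.append(((q-[u-h,v-h]+.5)*k))
        if off==0: cv2.polylines(c,[np.int32(pts)],True,col,1)
    ims.append(cv2.resize(c,(390,390)))
cv2.imwrite("pics/ring.png",cv2.resize(np.vstack([np.hstack(ims[:2]),np.hstack(ims[2:])]),(590,590)))
E
```

```text
(no output)
```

View pics/ring.png

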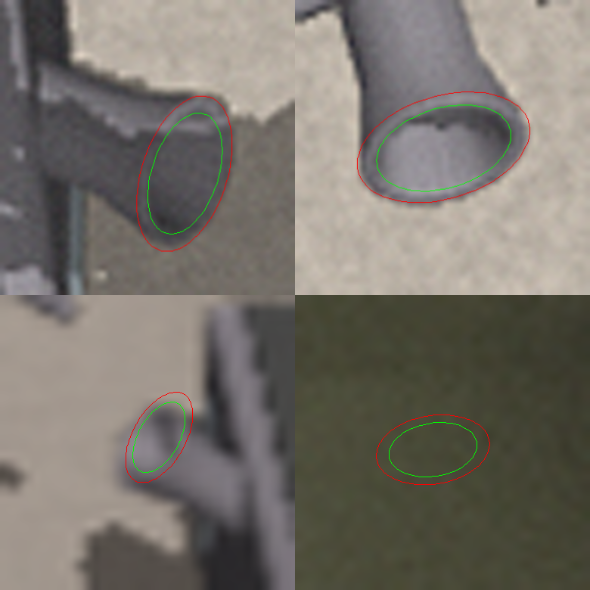

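>>> {"fn": "jog_arm", "kwargs": {
  "deltas": [
    [0, 0.5, 1, -0.9, 0, 0, 0],
    [0, 1, 1.9, -1.7, 0, 0, 0],
    [0, 1, 1.9, -1.7, 0, 0, 0],
    [0, 1, 1.9, -1.7, 0, 0, 0]
  ]
}}

```text
time: 14.52
ee_pos: [684.7, 45.6, 279.9]
orientation: [-0.262, 2.436, 0.093]
ft_force: [0.5, 0.0, -1.5]
gripper_width: 12.5
```

```bash
python3 - <<'E'
from h import *
np.set_printoptions(precision=3,suppress=True)
st=manip.sense();print(st["time"],st["ee_pos"],st["joint_velocities"])
ez,Rt=tube();m=np.array([497.07,2.36,140]);g=np.array([0.6,0,-15.7])
tcp=m+(183+55)*ez-Rt@g; print(tcp,delta(tcp,Rt))
tcp=m+(183+10)*ez-Rt@g; print(tcp,delta(tcp,Rt)); print(ez)
E
```

```text
14.525 [684.69   45.612 279.857] [-0.005 -0.008  0.007 -0.    -0.    -0.   ]
[685.441  43.776 281.342] (array([ 0.075, -0.184,  0.149]), array([ 0.013, -0.027,  0.02 ]))
[651.773  36.374 252.417] (array([-3.292, -0.924, -2.744]), array([ 0.013, -0.027,  0.02 ]))
[0.748 0.164 0.643]
```

>>> {"fn": "jog_arm", "kwargs": {
  "deltas": [
    [0, -1.1, -0.3, -0.9, 0, 0, 0],
    [0, -2.2, -0.6, -1.8, 0, 0, 0],
    [0, -3.3, -0.9, -2.7, 0, 0, 0],
    [0, -3.3, -0.9, -2.7, 0, 0, 0]
  ]
}}

```text
time: 15.02
ee_pos: [650.2, 36.0, 251.9]
orientation: [-0.26, 2.438, 0.093]
ft_force: [-0.5, -0.2, -1.0]
gripper_width: 12.6
```

```bash
python3 - <<'E'
from h import *
import pickle
np.set_printoptions(precision=3,suppress=True)
s=snap("side");st=manip.sense();print(st["time"],st["ee_pos"],st["ft_force"])
ez,Rt=tube();m=np.array([497.07,2.36,140]);g=np.array([0.6,0,-15.7])
for o in(10,-40,-100,-128): print(o,delta(m+(183+o)*ez-Rt@g,Rt))
crop(s,200,140,290,220,8,"s12")
E
```

```text
15.075 [651.417  36.083 253.148] [ 0.844  0.221 -1.379]
10 (array([ 0.036,  0.029, -0.073]), array([ 0.012, -0.024,  0.026]))
-40 (array([-3.705, -0.793, -3.287]), array([ 0.012, -0.024,  0.026]))
-100 (array([-8.194, -1.78 , -7.144]), array([ 0.012, -0.024,  0.026]))
-128 (array([-10.289,  -2.241,  -8.944]), array([ 0.012, -0.024,  0.026]))
```

View pics/s12.png

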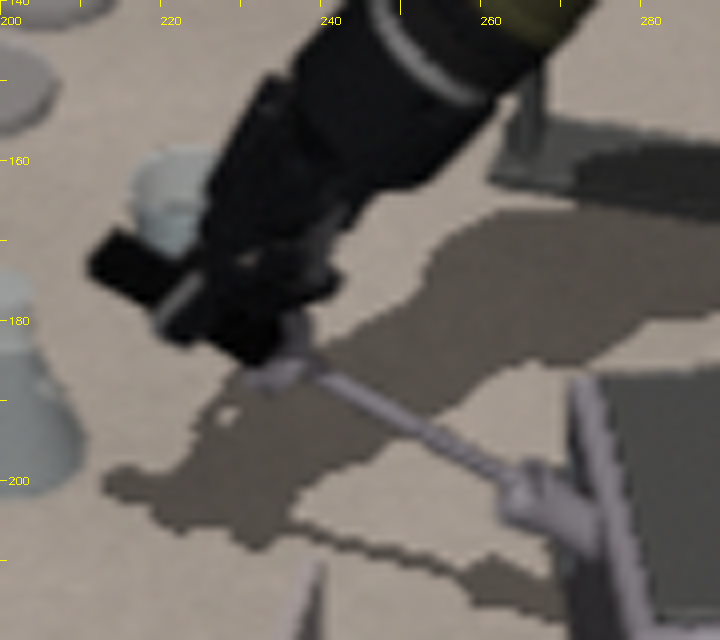

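Tip points into the mouth. Insert in stages, watching force.

>>> {"fn": "jog_arm", "kwargs": {
  "deltas": [
    [0, -0.9, -0.2, -0.8, 0, 0, 0],
    [0, -1.8, -0.4, -1.6, 0, 0, 0],
    [0, -2.8, -0.6, -2.5, 0, 0, 0],
    [0, -3.7, -0.8, -3.3, 0, 0, 0],
    [0, -3.7, -0.8, -3.3, 0, 0, 0]
  ]
}}

```text
time: 15.7
ee_pos: [612.9, 28.1, 218.5]
orientation: [-0.261, 2.438, 0.094]
ft_force: [0.3, -0.3, -0.3]
gripper_width: 12.6
```

```bash
python3 - <<'E'
from h import *
np.set_printoptions(precision=3,suppress=True)
st=manip.sense();print(st["time"],st["ee_pos"],st["ft_force"],st["moment"])
ez,Rt=tube();m=np.array([497.07,2.36,140]);g=np.array([0.6,0,-15.7])
for o in(-40,-100,-122): print(o,delta(m+(183+o)*ez-Rt@g,Rt))
E
```

```text
15.7 [612.948  28.137 218.547] [ 0.327 -0.306 -0.341] [-0.166  0.648  0.007]
-40 (array([0.142, 0.001, 0.173]), array([ 0.012, -0.043,  0.025]))
-100 (array([-4.347, -0.986, -3.684]), array([ 0.012, -0.043,  0.025]))
-122 (array([-5.993, -1.348, -5.098]), array([ 0.012, -0.043,  0.025]))
```

>>> {"fn": "jog_arm", "kwargs": {
  "deltas": [
    [0, -1.1, -0.25, -0.95, 0, 0, 0],
    [0, -2.2, -0.5, -1.9, 0, 0, 0],
    [0, -3.4, -0.75, -2.9, 0, 0, 0],
    [0, -4.5, -1, -3.85, 0, 0, 0],
    [0, -5.2, -1.15, -4.5, 0, 0, 0],
    [0, -5.9, -1.3, -5.05, 0, 0, 0],
    [0, -5.9, -1.3, -5.05, 0, 0, 0]
  ]
}}

```text
time: 16.58
ee_pos: [554.9, 15.2, 169.1]
orientation: [-0.261, 2.436, 0.093]
ft_force: [0.1, -0.1, -0.8]
gripper_width: 12.9
```

```bash
python3 - <<'E'
from h import *
import pickle
np.set_printoptions(precision=3,suppress=True)
w=snap("wrist");s=snap("side");st=manip.sense();print(st["time"],st["ee_pos"],st["ft_force"],st["moment"])
ez,Rt=tube();m=np.array([497.07,2.36,140]);g=np.array([0.6,0,-15.7])
for o in(-122,-130,): print(o,delta(m+(183+o)*ez-Rt@g,Rt))
crop(s,200,140,290,220,8,"s13")
crop(w,130,0,400,384,2,"w13c")
E
```

```text
16.675 [556.326  15.233 170.299] [-0.485  0.429 -0.865] [-0.154  0.705  0.006]
-122 (array([-0.331, -0.057, -0.273]), array([ 0.013, -0.014,  0.024]))
-130 (array([-0.93 , -0.189, -0.787]), array([ 0.013, -0.014,  0.024]))
```

View pics/s13.png

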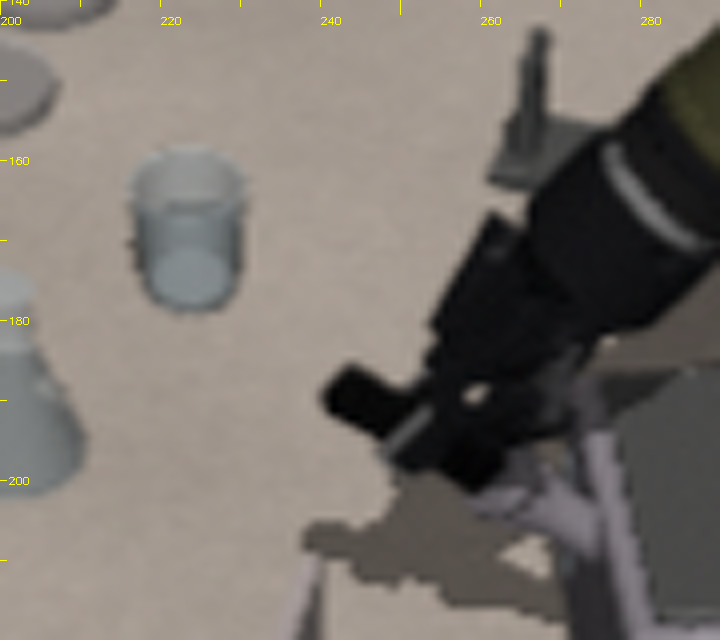

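View pics/w13c.png

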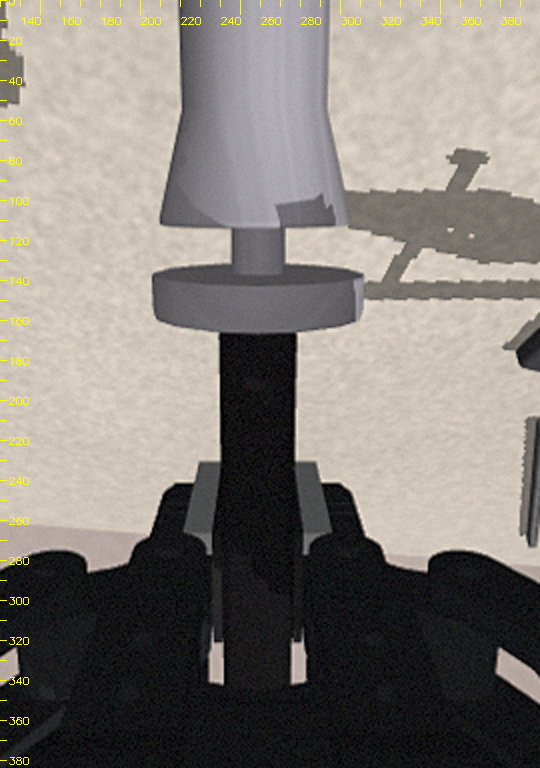

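>>> {"fn": "jog_arm", "kwargs": {
  "deltas": [
    [0, -0.3, -0.07, -0.25, 0, 0, 0],
    [0, -0.6, -0.13, -0.5, 0, 0, 0],
    [0, -0.8, -0.17, -0.7, 0, 0, 0],
    [0, -0.8, -0.17, -0.7, 0, 0, 0]
  ]
}}

```text
time: 17.18
ee_pos: [548.4, 13.7, 163.5]
orientation: [-0.261, 2.433, 0.093]
ft_force: [2.2, -0.3, 0.2]
gripper_width: 13.0
```

>>> {"fn": "jog_arm", "kwargs": {
  "deltas": [
    [0, -0.07, -0.02, -0.07, 0, 0, 0],
    [0, -0.15, -0.03, -0.13, 0, 0, 0],
    [0, -0.15, -0.03, -0.13, 0, 0, 0]
  ]
}}

```text
time: 17.55
ee_pos: [548.4, 13.7, 163.6]
orientation: [-0.262, 2.43, 0.094]
ft_force: [4.1, 2.6, 4.2]
gripper_width: 13.0
```

```bash
python3 - <<'E'
from h import *
import pickle
np.set_printoptions(precision=3,suppress=True)
w=snap("wrist");st=manip.sense();print(st["time"],st["ee_pos"],st["ft_force"],st["moment"])
ez,Rt=tube();m=np.array([497.07,2.36,140]);g=np.array([0.6,0,-15.7])
for o in(-130,): print(o,delta(m+(183+o)*ez-Rt@g,Rt))
crop(w,180,60,330,200,4,"w14c")
E
```

```text
17.6 [548.349  13.73  163.588] [3.955 3.981 3.919] [ 0.507 -0.525  0.25 ]
-130 (array([-0.132, -0.039, -0.116]), array([0.007, 0.012, 0.015]))
```

View pics/w14c.png

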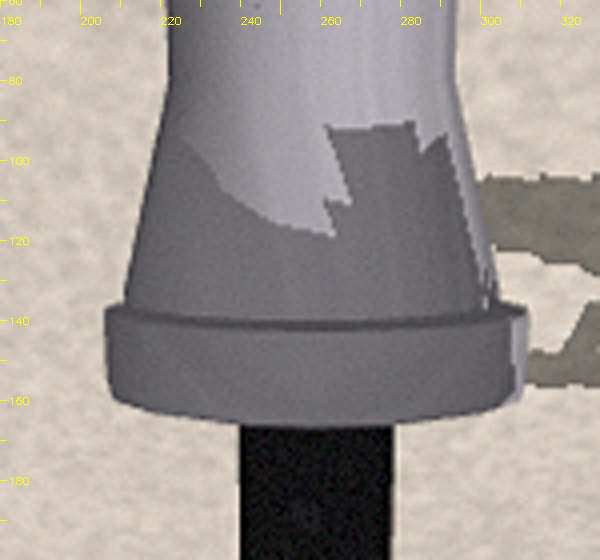

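>>> {"fn": "jog_arm", "kwargs": {
  "deltas": [
    [0, -0.15, -0.03, -0.13, 0, 0, 0],
    [0, -0.3, -0.06, -0.26, 0, 0, 0],
    [0, -0.3, -0.06, -0.26, 0, 0, 0],
    [0, -0.3, -0.06, -0.26, 0, 0, 0]
  ]
}}

```text
time: 18.1
ee_pos: [548.3, 13.7, 163.9]
orientation: [-0.263, 2.423, 0.094]
ft_force: [8.3, 5.0, 5.8]
gripper_width: 12.8
```

```bash
python3 - <<'E'
from h import *
import pickle
np.set_printoptions(precision=3,suppress=True)
w=snap("wrist");st=manip.sense();print(st["time"],st["ee_pos"],st["ft_force"],st["moment"],st["gripper_width"])
ez,Rt=tube();m=np.array([497.07,2.36,140]);g=np.array([0.6,0,-15.7])
Rm=R.from_rotvec(st["orientation"]).as_matrix()
gp=st["ee_pos"]+Rm@g; col=gp+53*Rm[:,0]; d=col-m
print("collar in tube: z",d@ez,"lat",np.linalg.norm(d-(d@ez)*ez),"ang",np.arccos(-Rm[:,0]@ez))
for o in(-130,-122,-40,20): print(o,delta(m+(183+o)*ez-Rt@g,Rt))
crop(w,180,60,330,200,4,"w15c")
E
```

```text
18.15 [548.27   13.633 163.848] [7.794 5.423 7.055] [ 0.873 -1.25   0.345] 12.950153937371407
collar in tube: z 1.7674098111165515 lat 0.15589186968100252 ang 0.007947777561494437
-130 (array([-0.124, -0.029, -0.142]), array([0.001, 0.058, 0.005]))
-122 (array([0.474, 0.103, 0.372]), array([0.001, 0.058, 0.005]))
-40 (array([6.609, 1.452, 5.643]), array([0.001, 0.058, 0.005]))
20 (array([11.098,  2.439,  9.5  ]), array([0.001, 0.058, 0.005]))
```

View pics/w15c.png

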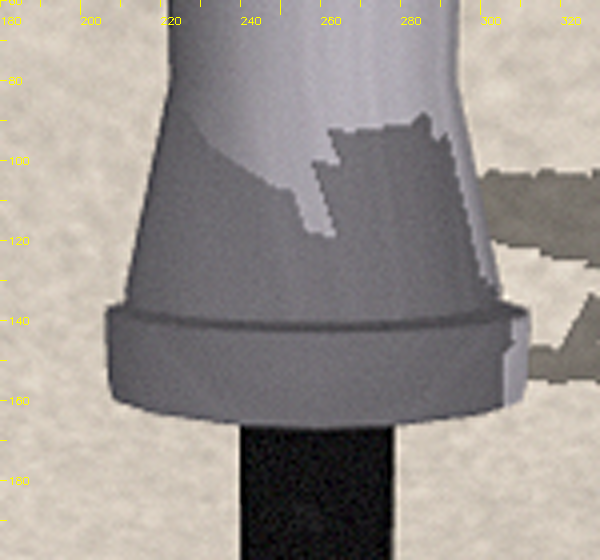

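>>> {"fn": "jog_arm", "kwargs": {
  "deltas": [
    [0, 0.75, 0.16, 0.64, 0, 0, 0],
    [0, 2.2, 0.5, 1.9, 0, 0, 0],
    [0, 3.7, 0.8, 3.2, 0, 0, 0],
    [0, 5.6, 1.2, 4.8, 0, 0, 0],
    [0, 7.5, 1.6, 6.4, 0, 0, 0],
    [0, 9.4, 2.05, 8.05, 0, 0, 0],
    [0, 11.2, 2.45, 9.65, 0, 0, 0],
    [0, 13, 2.9, 11.2, 0, 0, 0]
  ]
}}

```text
time: 19.15
ee_pos: [671.5, 41.1, 268.2]
orientation: [-0.26, 2.442, 0.092]
ft_force: [-0.7, -0.3, -1.7]
gripper_width: 12.8
```

>>> {"fn": "jog_arm", "kwargs": {
  "deltas": [
    [0, 1, 0.2, 0.8, 0, 0, 0],
    [0, 1, 0.2, 0.8, 0, 0, 0]
  ]
}}

```text
time: 19.4
ee_pos: [683.0, 43.5, 278.0]
orientation: [-0.261, 2.437, 0.093]
ft_force: [0.3, -0.4, -0.7]
gripper_width: 13.0
```

```bash
python3 - <<'E'
from h import *
import pickle
np.set_printoptions(precision=3,suppress=True)
w=snap("wrist");s=snap("side");st=manip.sense();print(st["time"],st["ee_pos"],st["ft_force"],st["gripper_width"],st["qpos"])
ez,Rt=tube();m=np.array([497.07,2.36,140]);g=np.array([0.6,0,-15.7])
Rm=R.from_rotvec(st["orientation"]).as_matrix()
gp=st["ee_pos"]+Rm@g; tip=gp+183*Rm[:,0]; print("tip tube z",(tip-m)@ez,tip)
crop(s,180,130,300,290,4,"s16")
crop(w,130,0,400,384,2,"w16c")
pickle.dump((w,s,st),open("w16.pkl","wb"))
E
```

```text
19.5 [681.603  43.42  276.724] [-0.772 -0.616 -0.412] 12.782479506634452 [ 0.001  0.092 -0.501  0.298  0.134 -0.165]
tip tube z 49.22194365456473 [533.522  11.374 171.841]
```

View pics/s16.png

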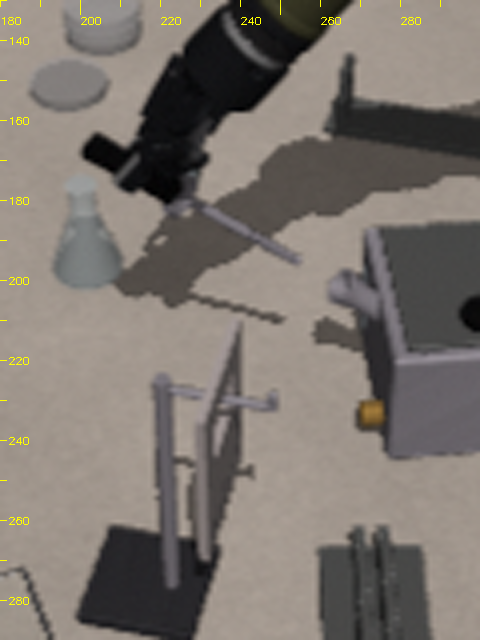

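View pics/w16c.png

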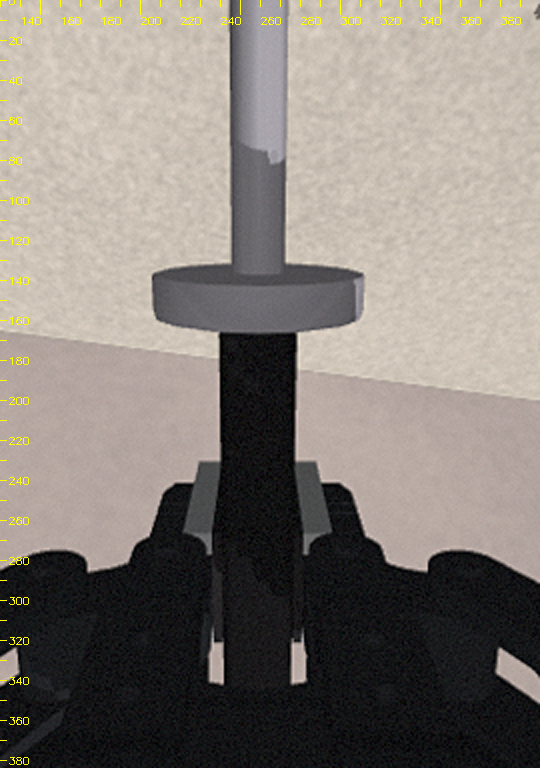

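```bash
python3 - <<'E'
from h import *
np.set_printoptions(precision=3,suppress=True)
ez,Rt=tube()
print(delta((600,10,325),toolyaw(192.4)))
print("yaw",(83.3-192.4)/8)
E
```

```text
(array([-8.16 , -3.342,  4.828]), array([-1.05 ,  4.835,  0.024]))
yaw -13.637500000000001
```

>>> {"fn": "jog_arm", "kwargs": {
  "deltas": [
    [0, 0, 0, 1.5, -0.2, 0.8, 0],
    [0, -1, -0.5, 3, -0.4, 1.8, 0],
    [0, -3, -1.2, 4.8, -0.6, 2.8, 0],
    [0, -5, -2, 4.8, -0.8, 3.8, 0],
    [0, -7, -2.8, 4.8, -1.05, 4.8, 0],
    [0, -8.2, -3.3, 4.8, -1.05, 4.8, 0],
    [0, -8.2, -3.3, 4.8, -1.05, 4.8, 0]
  ]
}}

```text
time: 20.38
ee_pos: [600.2, 10.3, 326.5]
orientation: [-0.334, 3.114, -0.002]
ft_force: [-0.2, 0.2, -0.3]
gripper_width: 12.6
```

```bash
python3 - <<'E'
from h import *
np.set_printoptions(precision=3,suppress=True)
st=manip.sense();print(st["time"],st["ee_pos"],st["qpos"]);print(R.from_rotvec(st["orientation"]).as_matrix())
E
```

```text
20.375 [600.215  10.289 326.486] [ 0.017  0.371  0.269  1.459 -0.    -0.196]
[[-0.977 -0.212  0.01 ]
 [-0.212  0.977  0.   ]
 [-0.01  -0.002 -1.   ]]
```

>>> {"fn": "jog_arm", "kwargs": {
  "deltas": [
    [0, -1, 0.5, 0, 0, 0, -1.2],
    [0, -3, 1, 0, 0, 0, -2.5],
    [0, -5, 2, 0, 0, 0, -3.8],
    [0, -7, 3, 0, 0, 0, -5.1],
    [0, -9, 4, 0, 0, 0, -6.4],
    [0, -11, 5, 0, 0, 0, -7.7],
    [0, -13, 5, 0, 0, 0, -9],
    [0, -14.5, 5, 0, 0, 0, -10.3]
  ]
}}

```text
time: 21.38
ee_pos: [454.3, 60.7, 327.4]
orientation: [1.807, 2.559, -0.006]
ft_force: [-0.2, -0.6, -0.5]
gripper_width: 12.8
```

>>> {"fn": "jog_arm", "kwargs": {
  "deltas": [
    [0, 0, 0, 0, 0, 0, -1.2],
    [0, 0, 0, 0, 0, 0, -2.4],
    [0, 0, 0, 0, 0, 0, -3.3],
    [0, 0, 0, 0, 0, 0, -3.3],
    [0, 0, 0, 0, 0, 0, -3.3]
  ]
}}

```text
time: 22.0
ee_pos: [455.6, 60.6, 327.2]
orientation: [2.339, 2.09, -0.01]
ft_force: [0.3, 0.4, -0.9]
gripper_width: 13.1
```

```bash
python3 - <<'E'
from h import *
import pickle
np.set_printoptions(precision=3,suppress=True)
w=snap("wrist");s=snap("side");t=snap("top")
st=manip.sense();print(st["time"],st["ee_pos"],st["qpos"]);print(R.from_rotvec(st["orientation"]).as_matrix())
print(delta((455,61,169),toolyaw(83.3)))
pickle.dump((w,s,t,st),open("w17.pkl","wb"))
crop(w,0,0,512,384,1,"w17c")
crop(s,180,130,340,290,4,"s17c")
E
```

```text
22.15 [456.081  60.647 327.009] [ 0.138  0.126 -0.062  1.386 -0.008  1.821]
[[ 0.113  0.994 -0.002]
 [ 0.994 -0.113 -0.008]
 [-0.008 -0.001 -1.   ]]
(array([ -0.108,   0.035, -15.801]), array([ 0.059, -0.017, -0.028]))
```

View pics/w17c.png

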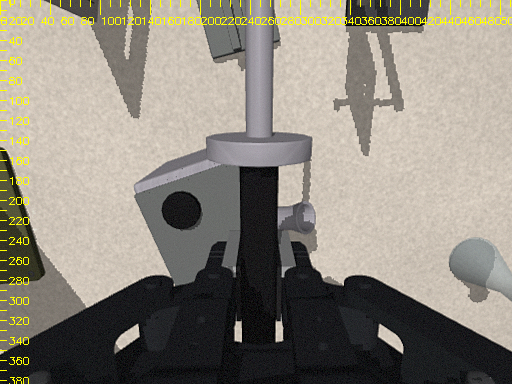

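View pics/s17c.png

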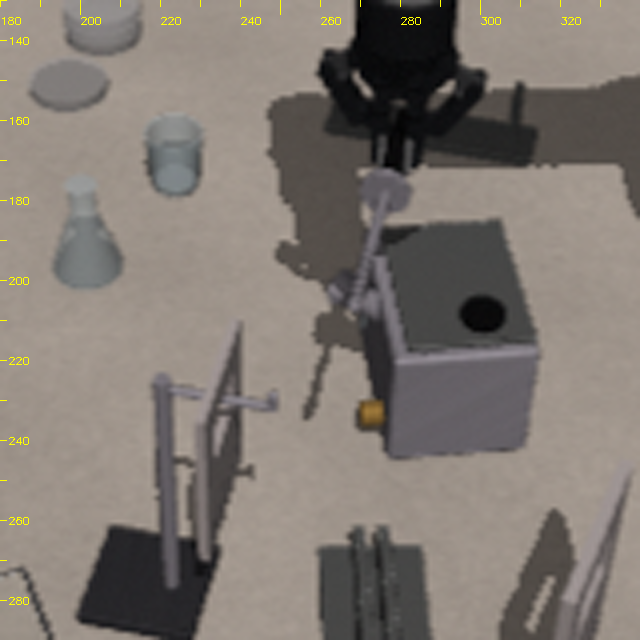

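>>> {"fn": "jog_arm", "kwargs": {
  "deltas": [
    [0, 0, 0, -3, 0, 0, 0],
    [0, 0, 0, -6, 0, 0, 0],
    [0, 0, 0, -9, 0, 0, 0],
    [0, 0, 0, -12, 0, 0, 0],
    [0, 0, 0, -14.5, 0, 0, 0],
    [0, 0, 0, -15.8, 0, 0, 0],
    [0, 0, 0, -15.8, 0, 0, 0]
  ]
}}

```text
time: 23.02
ee_pos: [455.7, 60.6, 168.3]
orientation: [2.341, 2.09, -0.015]
ft_force: [0.6, -0.2, -1.2]
gripper_width: 12.9
```

```bash
python3 - <<'E'
from h import *
import pickle
np.set_printoptions(precision=3,suppress=True)
s=snap("side");t=snap("top")
st=manip.sense();print(st["time"],st["ee_pos"],st["ft_force"])
Rm=R.from_rotvec(st["orientation"]).as_matrix();g=st["ee_pos"]+Rm@np.array([.6,0,-15.7]);tip=g+183*Rm[:,0]
print("tip",tip,Rm[2,0],proj(s,tip),proj(t,tip)); print("to target",np.array([533.3,243.8,185])-tip)
crop(s,180,160,340,290,4,"s18c")
crop(t,150,130,300,260,4,"t18c")
E
```

```text
23.125 [456.95   60.773 169.632] [ 0.87  -0.164 -0.19 ]
tip [477.803 243.31  183.797] -0.008356684952958039 [266.155 242.763] [195.203 201.545]
to target [55.497  0.49   1.203]
```

View pics/s18c.png

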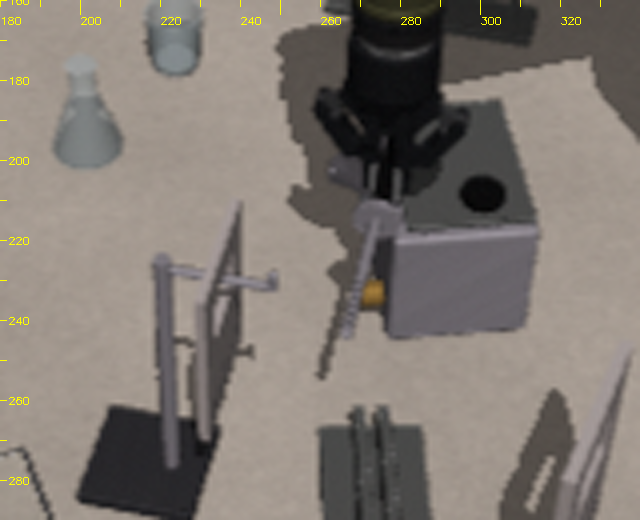

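View pics/t18c.png

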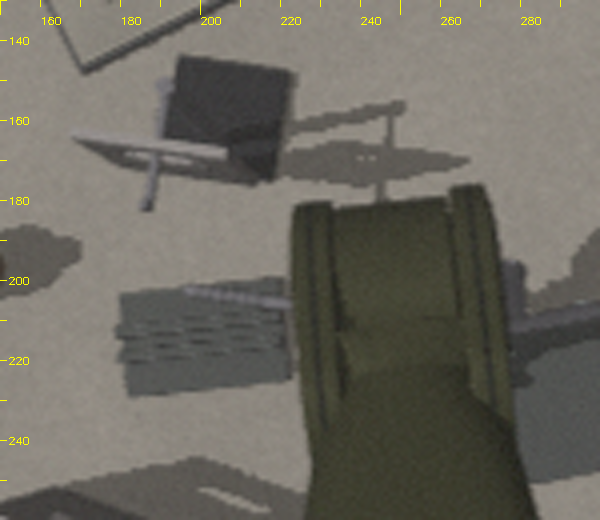

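```bash
python3 - <<'E'
from h import *
import pickle
np.set_printoptions(precision=2,suppress=True)
t,s=pickle.load(open("ts.pkl","rb"))
a=onz(t,165.5,163.8,282);b=onz(t,204,168,282);print(a,b,(a+b)/2,np.linalg.norm(a-b),np.degrees(np.arctan2(*(a-b)[[1,0]]))-90)
c=onz(t,189,172,124);print("lower edge est", c, onz(t,214,176,124))
E
```

```text
[574.73 311.29 282.  ] [565.85 204.62 282.  ] [570.29 257.95 282.  ] 107.0323596531469 -4.762041281824835
lower edge est [573.97 278.59 124.  ] [563.28 198.55 124.  ]
```

>>> {"fn": "jog_arm", "kwargs": {
  "deltas": [
    [0, 1, 0, 0, 0, 0, 0],
    [0, 2.2, 0, 0, 0, 0, 0],
    [0, 3.4, 0, 0, 0, 0, 0],
    [0, 4.4, 0, 0, 0, 0, 0],
    [0, 5.2, 0, 0.1, 0, 0, 0],
    [0, 5.2, 0, 0.1, 0, 0, 0]
  ]
}}

```text
time: 23.88
ee_pos: [509.0, 60.7, 169.8]
orientation: [2.341, 2.089, -0.012]
ft_force: [-0.4, 1.0, -1.5]
gripper_width: 12.6
```

```bash
python3 - <<'E'
from h import *
import pickle
np.set_printoptions(precision=3,suppress=True)
s=snap("side");t=snap("top");w=snap("wrist")
st=manip.sense();print(st["time"],st["ee_pos"],st["ft_force"],st["joint_velocities"],st["gripper_width"])
Rm=R.from_rotvec(st["orientation"]).as_matrix();g=st["ee_pos"]+Rm@np.array([.6,0,-15.7]);tip=g+183*Rm[:,0]
a=np.radians(-6.7);ex=np.array([np.cos(a),np.sin(a),0]);ey=np.array([-np.sin(a),np.cos(a),0]);c=np.array([572.8,254.2,169])
d=tip-c;print("tip",tip,"slope",Rm[2,0],"local",d@ex,d@ey,d[2],proj(s,tip),proj(t,tip))
crop(s,180,160,340,290,4,"s19c")
crop(t,150,130,300,260,4,"t19c")
crop(w,130,0,512,300,2,"w19c")
E
```

```text
24.025 [507.739  60.642 169.763] [-1.142 -0.492 -1.145] [-0.001 -0.004 -0.003 -0.002 -0.     0.001] 12.492887413561204
tip [528.635 243.181 183.841] slope -0.008828969734576307 local -42.57828872190777 -16.09615859272642 14.841434221183505 [249.829 241.332] [195.999 184.632]
```

View pics/s19c.png

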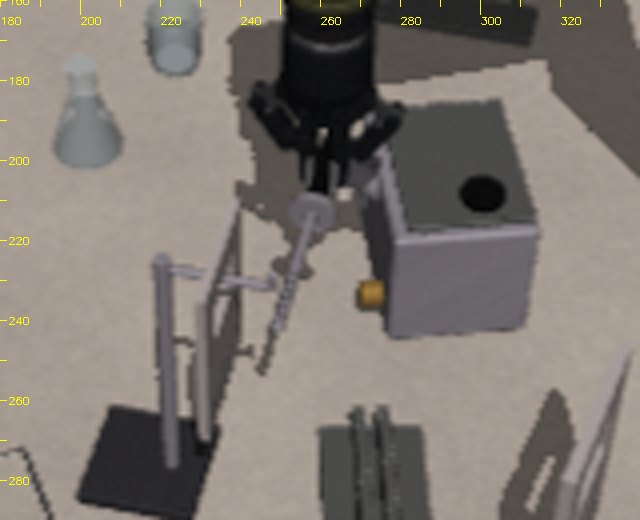

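View pics/t19c.png

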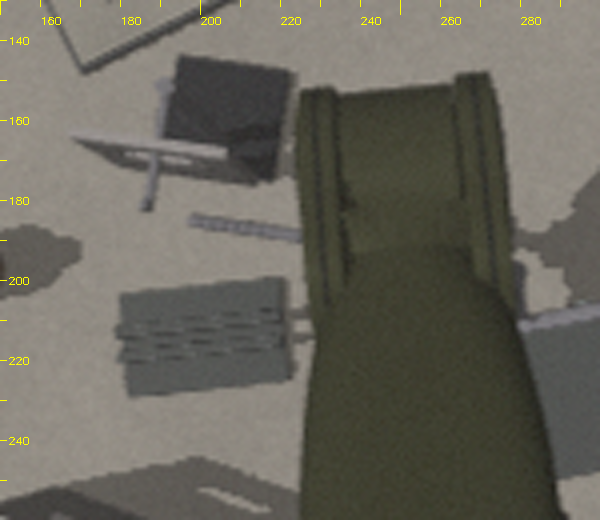

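View pics/w19c.png

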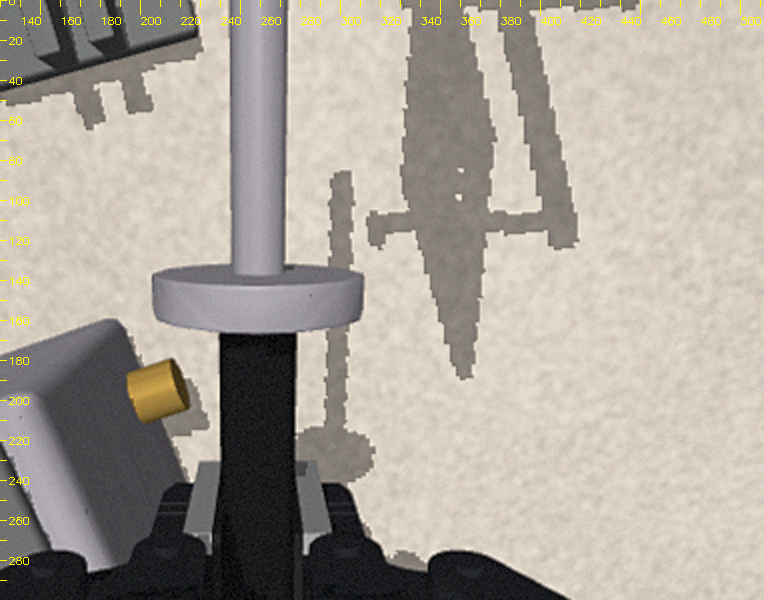

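>>> {"fn": "jog_arm", "kwargs": {
  "deltas": [
    [0, 0.4, 0.4, -0.2, 0, 0, 0],
    [0, 0.8, 0.8, -0.4, 0, 0, 0],
    [0, 0.8, 0.8, -0.4, 0, 0, 0],
    [0, 0.8, 0.8, -0.4, 0, 0, 0],
    [0, 0.8, 0.8, -0.4, 0, 0, 0]
  ]
}}

```text
time: 24.65
ee_pos: [516.1, 68.6, 165.9]
orientation: [2.341, 2.089, -0.013]
ft_force: [-0.4, 0.7, -1.2]
gripper_width: 13.0
```

```bash
python3 - <<'E'
from h import *
np.set_printoptions(precision=3,suppress=True)
s0=snap("side");t=snap("top");s=snap("side")
st=manip.sense();print(st["time"],st["ee_pos"],st["ft_force"],abs(st["joint_velocities"]).max(),st["gripper_width"])
Rm=R.from_rotvec(st["orientation"]).as_matrix();g=st["ee_pos"]+Rm@np.array([.6,0,-15.7]);tip=g+183*Rm[:,0]
a=np.radians(-6.7);ex=np.array([np.cos(a),np.sin(a),0]);ey=np.array([-np.sin(a),np.cos(a),0]);c=np.array([572.8,254.2,169])
d=tip-c;print("tip",tip,"slope",Rm[2,0],"local",d@ex,d@ey,d[2],proj(t,tip))
A,B=[x["color"][205:275,205:245].astype(int) for x in(s0,s)];print("board diff",abs(A-B).mean(),abs(A-B).max())
crop(s,180,160,340,290,4,"s20c")
crop(t,150,130,300,260,4,"t20c")
E
```

```text
24.8 [516.207  68.594 165.932] [ 0.171 -0.759 -1.108] 0.001204687534541822 12.61449942589192
tip [537.127 251.129 180.032] slope -0.008713503700630985 local -35.071352274892604 -7.212284894549581 11.031961107749453 [193.73  181.885]
board diff 0.6185714285714285 14
```

View pics/s20c.png

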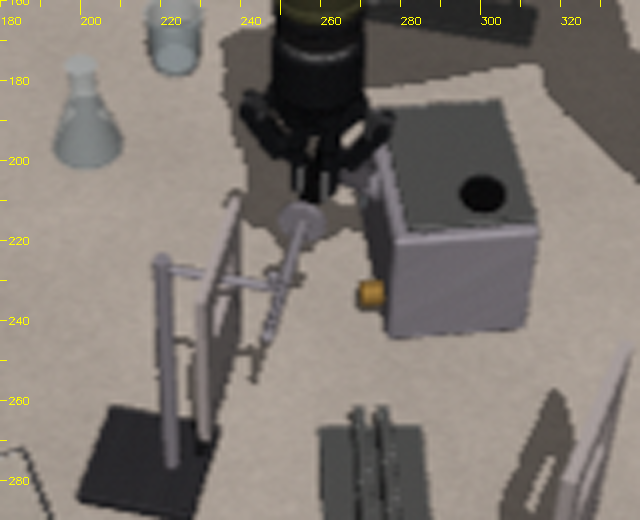

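View pics/t20c.png

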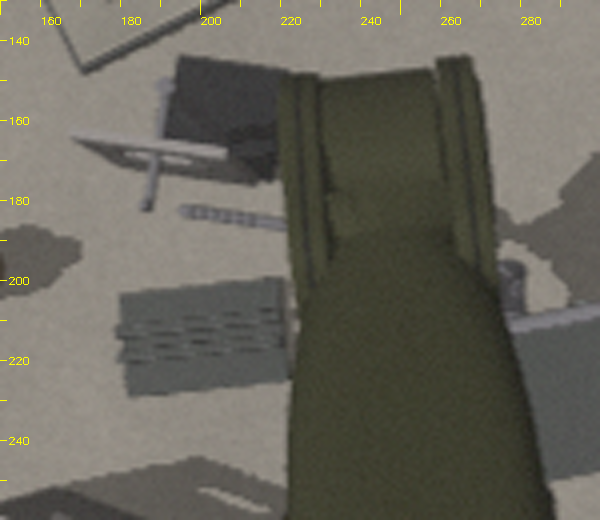

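The rod tip is about 35 mm in front of the card and everything is still, so I'm handing in.

```bash
python3 - <<'E'
from cell import manip
print(manip.hand_in())
E
```

```text
the job is handed in; nothing more can be done
None
```

I hung the smaller board (the one in the rack) on the hook and let go of it. Then I pushed the rod down the guide tube, drew it right out, and handed in at about 24.8 s with the rod held level in front of the board. No verdict was reported.

- **Board:** It hung on the hook in every later view, and two side views 0.1 s apart showed no motion.
- **Rod in the tube:** It stopped hard at the mouth, with force rising to about 12 N and no further movement. My estimate put the collar's face 1.8 mm out from the mouth (limit 3 mm), 0.2 mm off the tube's axis and 0.01 rad off its angle. I took the picture and the hard stop to mean it was seated.
- **Rod drawn out:** The tip was about 49 mm clear of the mouth.
- **Final pose:** I put the tip 35 mm from the card's plane, 7 mm sideways and 11 mm above its centre, with the rod level to 0.01 rad. The grip was still 12.6 mm wide, the joints were still, and no contact showed in the wrist force. The flask showed no shift in the last side views; the beaker was only partly in that view. The arm never went near the bottle.
- **Disagreements:** The side camera read about 1 pixel (3–4 mm) off the wrist and top cameras, so I relied on the other two. A rough reading from the top camera put the hanging board 4 mm further in y and turned about 2° from where I released it, which is well inside the margins.

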